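# Open the double-latched movement case

### The job

Open the wooden movement case on the bench: draw back the sliding bolt on the bracket at its left-hand end (seen from its front, where the lid has its lip), lift the lid by its bar handle until it stands ajar, then reach under the raised lip and gently push the hidden safety catch over towards the bolt's end, as far as it goes. Finally raise the lid until it stands open by at least 50 degrees and let go. Never force the lid against the catch or lean hard on the catch, and leave the things round the case where they are.

Things in the scene. Friction and masses are not known exactly. Their poses are not given: they have to be found in the camera images.
- case: Wooden case fixed to the bench, 170 x 200 x 80 mm (its x, y, z) without the lid. Origin: centre of its underside, on the bench. x points from its front (lip and handle) to the hinge at the back; the front looks to the robot's right, y to its left, z up. Front wall's outer face at x = -85 mm. A bracket 50 x 50 mm, 90 mm high, at its left end (x -75..-25, y 100..150 mm) carries the bolt.
- lip (a point): Middle of the lower edge of the lid's down-turned front lip (4 mm thick, as wide as the lid, 204 mm). Closed: x = -103, z = 58 mm of the case; the lid's top, 10 mm thick, is at z = 90 mm. Turns with the lid about lid_hinge; at 0.26 rad it is at about z = 107 mm, so that a finger tilted about 45 degrees reaches under it from the front.
- bolt (a joint): Main bolt: slides on the bracket to the case's +y (away from the lid), in m: about 0 to 0.003 = shot, its tongue over the lid's edge; 0.020 = drawn to its stop; the lid is free from about 0.013. It needs about 3 N and stays where it is left.
- bolt_knob (a point): Middle of the bolt's upright round knob, 12 mm diameter, 34 mm tall (point 17 mm above its foot, 17 mm below its top); the flat bolt is just below its foot. Moves with the bolt.
- lid (a joint): Lid angle in rad, 0 = closed, grows as it opens, stop at 1.45. The hinge is stiff, so the lid stays at any angle; lifting it at the handle takes about 5 N. With the bolt drawn it rises to about 0.30 rad, where the safety catch stops it; it goes farther only when the catch has been pushed over.
- lid_handle (a point): Middle of the round bar handle on the lid: 10 mm diameter, 84 mm long along the case's y, 56 mm free between its two posts, its centre 40 mm above the lid's top. Turns with the lid about lid_hinge; with the lid closed it lies 155 mm in front of and 50 mm above the hinge axis.
- lid_hinge (a point): Middle of the lid's hinge axis, which runs along the case's y, at x = 85, z = 80 mm of the case.
- catch_plate: Plate of the safety catch, fixed in the front wall behind the lip; origin and axes are those of case. Through its long slot sticks the catch's steel thumb tab (18 mm in x, 8 mm in y, 16 mm tall), hidden by the lip while the lid is down. The tab is clamped at an unreported spot, its middle 25 mm or less to either side of catch_slot: find it by touch or by looking under the raised lip.
- catch_slot (a point): Middle of the slot's span, at half the tab's length and height: x = -94, y = 0, z = 64 mm of the case. The tab swings about an upright axis at x = -74 mm: pushed to the case's left (+y) it yields at about 4 N, frees the lid after some 12 mm at its end, meets a hard stop after some 17 mm and stays where it is left. More than 20 N damages it; so does heaving the lid against it with over 25 N.
- wax_tin: Bystander: round yellowish tin, 56 mm wide, 28 mm high, origin under its centre.
- loupe: Bystander: black eye loupe, 36 mm wide, 27 mm high, origin under its centre.
- blower: Bystander: cream rubber dust blower, 35 mm wide, 51 mm high, origin under its centre.

How it is judged:
On the way, in this order (a step that is already met when the one before it is completed fails the run):
1. the bolt is drawn clear of the lid (value of joint bolt above 0.0155 m), for 0.1 s.
2. the lid is lifted ajar, short of the safety catch's stop or against it (value of joint lid between 0.12 and 0.36 rad), for 0.3 s.
At the end, for the whole second after the job is handed in: The lid stands open by itself, at rest (under 0.05 rad/s), at 0.82 rad (47 degrees) or more, and the bolt is still drawn (15.5 mm or more) (value of joint lid above 0.82 rad and velocity of joint lid between -0.05 and 0.05 rad/s and value of joint bolt above 0.0155 m); the robot touches nothing.
It fails at once if the safety catch is pressed with more than 20 N (contact force between any of the fingers, the arm and catch_plate above 20 N).
It fails at once if the lid is wrenched against the safety catch with more than 25 N (contact force between case and catch_plate above 25 N).
It fails at once if the wax tin is shifted by more than 20 mm (distance of wax_tin from where it was at the start of the episode above 0.02 m).
It fails at once if the loupe is shifted by more than 20 mm (distance of loupe from where it was at the start of the episode above 0.02 m).
It fails at once if the dust blower is shifted by more than 20 mm (distance of blower from where it was at the start of the episode above 0.02 m).
It also fails if it takes over 72 s, if anything falls off the work surface, if the arm or the gripper's body presses on something with over 40 N, if the wrist force passes 120 N, or if a joint passes its speed limit or range.

### The arm

A 6-joint arm with a two-finger parallel gripper is mounted at the origin on a cart in front of the work surface, level with it; the furniture and walls round the work are solid. World frame = base frame: x ahead of the robot, y to its left, z up, the work surface at z = 0. Lengths are in m, angles in rad, forces in N, time in s.
With the tool pointing down it reaches from about 0.3 to 0.775 m from the base axis. Payload 14.6 kg.
Tool frame: the origin (TCP) lies on the front face of the gripper's body, between the roots of the fingers; the fingertips stand 97 mm ahead of it and the grasp point (between the pads) lies 78 mm ahead of it; z points along the fingers, y is the direction in which the jaws open and shut (so a half turn about z gives the same grasp; the last joint's range is limited). The gripper opens to 94 mm and grips with 3 to 60 N. Pads are 16 mm wide; open, the fingers measure 119 mm over their backs; the gripper's body (75 mm by 177 mm) begins 78 mm behind the grasp point.
Start: joints at [-1.207, 0.3, 1.521, -0, 1.321, -0.067], TCP at [0.23, -0.5, 0.303] pointing down, gripper open.
Joint ranges: [-3.03, 3.03], [-0.79, 2.21], [0.23, 2.52], [-1.04, 4.18], [0, 3.07], [-2.55, 2.55]. Speed limits (rad/s): [2.22, 2.22, 2.57, 3.14, 3.14, 3.14].

### API

Orientations are given as [roll, pitch, yaw] about the fixed x, y, z axes, in that order (R = Rz(yaw) Ry(pitch) Rx(roll)).
In Python, from station import ctrl gives the robot as it stands. The module is installed in compiled form; this text tells all that it offers.
- The arm moves only by the shell command python3 -m pendant 'ROWS' [FORCE]. ROWS is JSON, a list of rows, each an object of numbers: "rx", "ry", "rz": the turn, a rotation vector about the tool's x, y, z each as a share of 4 degrees, from -1 to 1; "tx", "ty", "tz": the shift along the tool's x, y, z each as a share of 0.04 m, from -1 to 1; "grip": the gripper command: -1 is fully open, 1 is shut, values between are in proportion. A call has 1 to 8 rows; each row shifts and turns the pose as measured when the row begins, along the tool's axes as they then stand; what a row does not reach is not made up. A row lasts 1/12 s, in which the tool goes at most 41.7 mm and 7.16 degrees, less where a joint would pass 70% of its speed; a pose out of reach is approached as far as the arm can. A call with a number of a shift or a turn outside -1 to 1 is refused whole. A call with a gripper value outside its range is refused whole. The fingers move at their own pace and stop on an object; FORCE is the grip in N (left out, the last holds). Time passes only in rows, so rows that do not move let the fingers close. It gives the time, the measured TCP pose, the force and the opening at its end, in the units of the state.
- ctrl.get_obs(): the state, without advancing time (a new reading comes with each control period).
- ctrl.camera(name): name is "scene" or "top"; returns a dict with "pixels" (480x640x3 uint8, blue, green, red), "fx", "fy", "cx", "cy" (pixels), "k1" (the pictures are not rectified: a ray, as slopes to the right and down, at radius r is drawn at 1 + k1 r^2 times it, then the intrinsics apply), "world_from_camera" (4x4, takes a point from camera to world coordinates). Camera axes: x right, y up, looking along -z (the intrinsics and any distortion apply to the point x, -y, -z); pixel columns grow to the right and rows downward; lengths in m; the calibration is good to about 2 mm. A picture is of the moment at which its call begins. There is no depth.
- ctrl.hand_in(): hands the job in, once; it reports no verdict.
The state is a dict: "time_s": time; "qpos": joint angles; "joint_vel": joint speeds; "tau": joint torques, N m; "ee_pos": TCP position; "eef_rot": TCP orientation; "force": force on the tool from outside, world axes, zero at the start; "moment": the same for the moment, N m; "grip_width": finger opening in m.
Only numpy, scipy, OpenCV 4.12 (cv2) and the standard library are available. Lean on these libraries where they do the work, as an engineer would, in place of code of your own. Each camera call takes 0.05 s, during which the arm holds its last target.

## Working session

There is one attempt and no reset: what is moved stays moved. The work goes in short steps, Python scripts to look and compute and a shell command to move; the robot and the scene stay as the last step left them, time stands still between calls to the robot, and variables do not carry over. Pictures are saved under pics/ and viewed, and the job is handed in when it is done.

```bash
ls; mkdir -p pics
cat > h.py <<'E'
import numpy as np, cv2
from station import ctrl
def pic(name,fn,crop=None,scale=1):
    c=ctrl.camera(name); im=c["pixels"]
    np.savez("cam_"+name,**{k:v for k,v in c.items()})
    if crop: 
        x0,y0,x1,y1=crop; im=im[y0:y1,x0:x1]
    if scale!=1: im=cv2.resize(im,None,fx=scale,fy=scale,interpolation=cv2.INTER_CUBIC)
    cv2.imwrite("pics/"+fn,im)
    return c
def ray(c,u,v):
    xd=(u-float(c["cx"]))/float(c["fx"]); yd=(v-float(c["cy"]))/float(c["fy"])
    k=float(c["k1"]); x,y=xd,yd
    for _ in range(20):
        s=1+k*(x*x+y*y); x,y=xd/s,yd/s
    T=np.array(c["world_from_camera"]); d=T[:3,:3]@np.array([x,-y,-1.0])
    return T[:3,3],d/np.linalg.norm(d)
def onz(c,u,v,z):
    o,d=ray(c,u,v); return o+d*(z-o[2])/d[2]
def proj(c,p):
    T=np.array(c["world_from_camera"]); q=T[:3,:3].T@(np.array(p)-T[:3,3])
    x,y=q[0]/-q[2],-q[1]/-q[2]; s=1+float(c["k1"])*(x*x+y*y)
    return float(c["fx"])*x*s+float(c["cx"]),float(c["fy"])*y*s+float(c["cy"])
def load(n): return dict(np.load("cam_"+n+".npz"))
E
python3 - <<'E'
from h import *
for n in("scene","top"):
    c=pic(n,n+"0.png"); print(n,c["fx"],c["cx"],c["cy"],c["k1"],np.round(c["world_from_camera"],3).tolist())
print(ctrl.get_obs())
E
```

```text
pics
scene 530.9687512759187 311.4088256903065 236.66501693326893 -0.05279474276785111 [[-0.457, 0.364, -0.812, -0.213], [-0.889, -0.211, 0.406, 0.555], [-0.023, 0.907, 0.42, 0.503], [0.0, 0.0, 0.0, 1.0]]
top 619.5182465451644 308.36980472614135 243.52289549414394 -0.15696549974153787 [[-0.003, 0.994, -0.111, 0.379], [-1.0, -0.002, 0.016, 0.204], [0.015, 0.111, 0.994, 1.33], [0.0, 0.0, 0.0, 1.0]]
{'time_s': 0.1, 'qpos': array([-1.20658347e+00,  3.00402868e-01,  1.52149043e+00, -4.23165211e-07,
        1.32072537e+00, -6.65887310e-02]), 'joint_vel': array([-0.00013583, -0.00094451, -0.00049283, -0.00047003,  0.00030898,
       -0.00018353]), 'tau': array([ 3.01211767e-03, -5.32637501e+01, -3.53283441e+01,  7.09558139e-02,
        2.34638719e-02, -4.98896327e-05]), 'ee_pos': array([ 0.22963564, -0.49962293,  0.30216206]), 'eef_rot': array([-3.14056889e+00, -6.78613143e-05,  4.30801655e-01]), 'force': array([-0.40121404,  0.86188087,  0.01983722]), 'moment': array([ 0.00065919,  0.05106238, -0.02444757]), 'grip_width': 0.09421225972206217}
```

View pics/scene0.png

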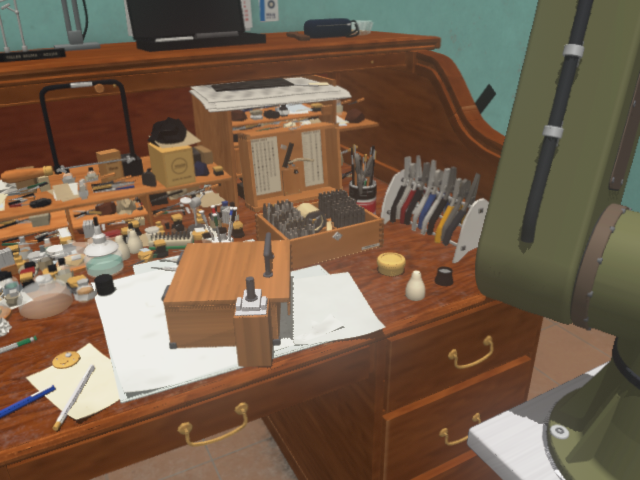

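View pics/top0.png

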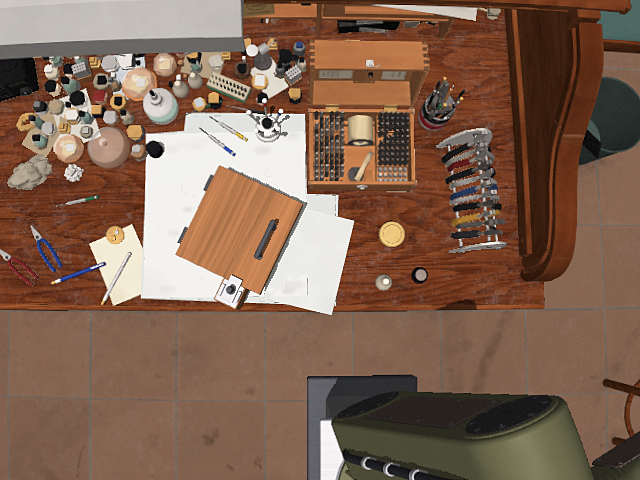

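Run:
```python
from h import *
im=cv2.imread("pics/top0.png")[150:320,160:330]
cv2.imwrite("pics/t1.png",cv2.resize(im,None,fx=3.5,fy=3.5,interpolation=cv2.INTER_CUBIC))
im=cv2.imread("pics/scene0.png")[220:380,150:310]
cv2.imwrite("pics/s1.png",cv2.resize(im,None,fx=3.75,fy=3.75,interpolation=cv2.INTER_CUBIC))
```

```text
(no output)
```

View pics/t1.png

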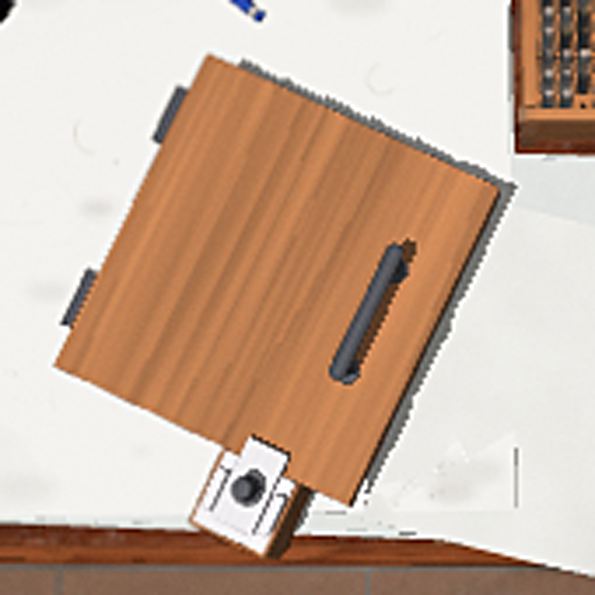

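View pics/s1.png

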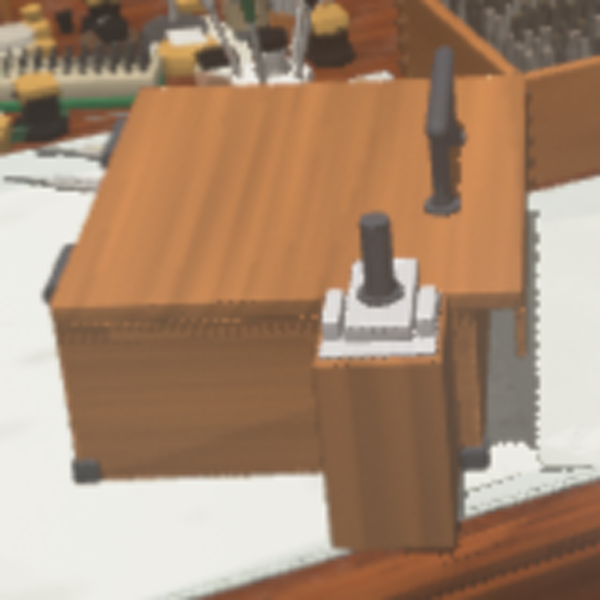

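```bash
cat >> h.py <<'E'
def case(): return np.load("case.npy")
def c2w(p,P=None):
    P=case() if P is None else P
    c,s=np.cos(P[2]),np.sin(P[2]); return np.array([P[0]+c*p[0]-s*p[1],P[1]+s*p[0]+c*p[1],p[2]])
def lidp(p,a): # rotate case point about hinge by opening a
    x,z=p[0]-.085,p[2]-.08; r=-x
    # opening raises front
    return np.array([.085-(r*np.cos(a)-z*np.sin(a)),p[1],.08+r*np.sin(a)+z*np.cos(a)])
E
python3 - <<'E'
from h import *
from scipy.optimize import least_squares
T=load("top");S=load("scene")
xb=.085
t=[((209,55),(xb,-.102,.09)),((499,188),(-.105,-.102,.09)),((350,505),(-.105,.102,.09)),((55,366),(xb,.102,.09)),((392,248),(-.07,-.042,.13)),((345,374),(-.07,.042,.13))]
s=[((527,303),(-.105,.102,.09)),((52,305),(xb,.102,.09)),((145,88),(xb,-.102,.09)),((525,75),(-.105,-.102,.09)),((442,50),(-.07,-.042,.13)),((437,130),(-.07,.042,.13))]
t=[(np.array(a)/3.5+[160,150],b) for a,b in t]; s=[(np.array(a)/3.75+[150,220],b) for a,b in s]
def res(P,parts):
    r=[]
    for c,l in parts:
        for uv,p in l: r+=list(np.array(proj(c,c2w(p,P)))-uv)
    return np.array(r)
for parts in ([(T,t)],[(S,s)],[(T,t),(S,s)]):
    o=least_squares(res,[.5,.3,1.2],args=(parts,)); print(np.round(o.x,4),np.round(o.fun.reshape(-1,2),1).tolist())
P=o.x; np.save("case.npy",P)
print(onz(T,*(np.array((247,480))/3.5+[160,150]),.128), onz(S,*(np.array((375,222))/3.75+[150,220]),.128))
for k,p in dict(handle=(-.07,0,.13),knobexp=(-.05,.125,.11),lip=(-.103,0,.058),slot=(-.094,0,.064)).items(): print(k,c2w(p),proj(T,c2w(p)))
for n,u,v,z in(("tin",391,233,.028),("blower",384,282,.045),("loupe",420,275,.027)): print(n,onz(T,u,v,z))
E
```

```text
[0.5521 0.3333 1.1367] [[-0.6, -0.7], [0.6, -0.5], [0.5, 0.4], [-0.2, 0.4], [2.3, -1.2], [-2.6, 1.6]]
[0.5453 0.3332 1.1255] [[-0.3, -2.9], [-1.3, 0.8], [-1.2, -0.4], [1.0, -0.4], [1.4, 0.7], [0.5, 1.7]]
[0.5502 0.3326 1.1319] [[0.0, 0.1], [1.1, 0.7], [0.5, 1.5], [-0.0, 1.0], [2.7, -0.1], [-2.4, 2.7], [-0.8, -4.8], [-1.3, -0.7], [-2.0, -1.3], [-0.1, -1.6], [0.5, -0.5], [-0.2, 0.2]]
[0.42887309 0.33676    0.128     ] [0.4258704 0.3365295 0.128    ]
handle [0.52044612 0.26920127 0.13      ] (np.float64(265.46612822871293), np.float64(240.08051047612872))
knobexp [0.4157944  0.34042638 0.11      ] (np.float64(229.66486516847934), np.float64(294.1672724245451))
lip [0.5064222  0.23932939 0.058     ] (np.float64(281.7783796560807), np.float64(250.87941171671318))
slot [0.5102469  0.24747626 0.064     ] (np.float64(277.73503583749374), np.float64(248.74306696549846))
tin [0.54720893 0.00785735 0.028     ]
blower [0.44213022 0.02690461 0.045     ]
loupe [ 0.45743881 -0.05281526  0.027     ]
```

Run:
```python
from h import *
from scipy.optimize import least_squares
T=load("top");S=load("scene")
t=[((209,55),(1,-.102,.09)),((499,188),(-.105,-.102,.09)),((350,505),(-.105,.102,.09)),((55,366),(1,.102,.09))]
s=[((52,305),(1,.102,.09)),((145,88),(1,-.102,.09)),((525,75),(-.105,-.102,.09))]
t=[(np.array(a)/3.5+[160,150],b) for a,b in t]; s=[(np.array(a)/3.75+[150,220],b) for a,b in s]
def res(P,parts):
    r=[]
    for c,l in parts:
        for uv,p in l:
            p=list(p); p[0]=P[3] if p[0]==1 else p[0]
            r+=list(np.array(proj(c,c2w(p,P)))-uv)
    return np.array(r)
for parts in ([(T,t)],[(T,t),(S,s)]):
    o=least_squares(res,[.5,.3,1.2,.085],args=(parts,)); print(np.round(o.x,4),np.round(o.fun.reshape(-1,2),1).tolist())
P=o.x; np.save("case.npy",P[:3])
for w in (onz(T,*(np.array((247,480))/3.5+[160,150]),.129), onz(S,*(np.array((375,220))/3.75+[150,220]),.129)):
    c,s_=np.cos(P[2]),np.sin(P[2]); d=w[:2]-P[:2]; print("knob case",c*d[0]+s_*d[1],-s_*d[0]+c*d[1])
def draw(c,im,org,k,fn):
    def px(p): q=(np.array(proj(c,c2w(p)))-org)*k; return tuple(int(v) for v in q)
    segs=[]
    for z in(.08,.09): segs+=[((-.105,-.102,z),(-.105,.102,z)),((-.105,.102,z),(P[3],.102,z)),((P[3],.102,z),(P[3],-.102,z)),((P[3],-.102,z),(-.105,-.102,z))]
    segs+=[((-.07,-.042,.13),(-.07,.042,.13)),((-.05,.125,.095),(-.05,.125,.129))]
    q=[(-.075,.1),(-.025,.1),(-.025,.15),(-.075,.15)]
    for i in range(4): segs+=[((*q[i],.09),(*q[(i+1)%4],.09)),((*q[i],0),(*q[(i+1)%4],0))]
    q=[(-.085,.1),(.085,.1),(.085,-.1),(-.085,-.1)]
    for i in range(4): segs+=[((*q[i],0),(*q[(i+1)%4],0))]
    for a,b in segs: cv2.line(im,px(a),px(b),(0,0,255),1)
    cv2.imwrite(fn,im)
draw(T,cv2.imread("pics/t1.png"),np.array([160,150]),3.5,"pics/t2.png")
draw(S,cv2.imread("pics/s1.png"),np.array([150,220]),3.75,"pics/s2.png")
a=cv2.imread("pics/t2.png");b=cv2.imread("pics/s2.png")[:595,:]
cv2.imwrite("pics/ov.png",cv2.resize(np.hstack([a,b]),None,fx=.66,fy=.66))
```

```text
[0.5523 0.3342 1.1322 0.0831] [[0.0, -0.5], [0.3, -0.3], [-0.3, 0.4], [0.0, 0.4]]
[0.5512 0.3338 1.1292 0.0821] [[0.8, 0.2], [0.5, 0.4], [-0.3, 1.0], [0.5, 1.0], [-0.5, -0.9], [-1.1, -1.5], [-0.8, -1.5]]
knob case -0.04973373681973864 0.11178977671424709
knob case -0.051196603246013335 0.11463481869758627
```

View pics/s2.png

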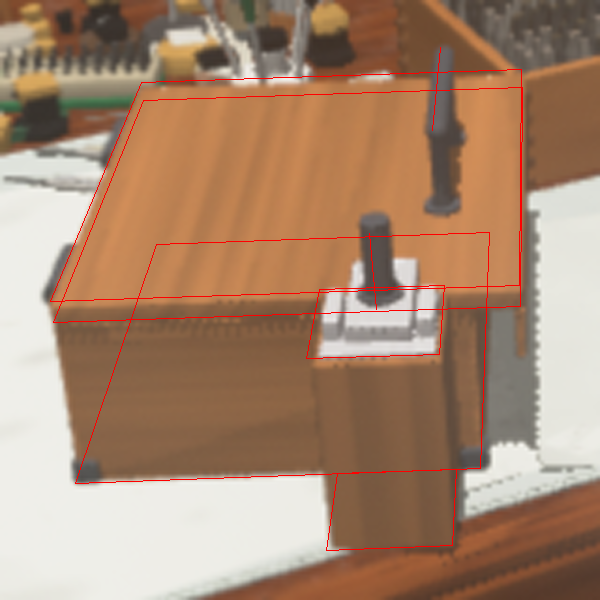

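View pics/t2.png

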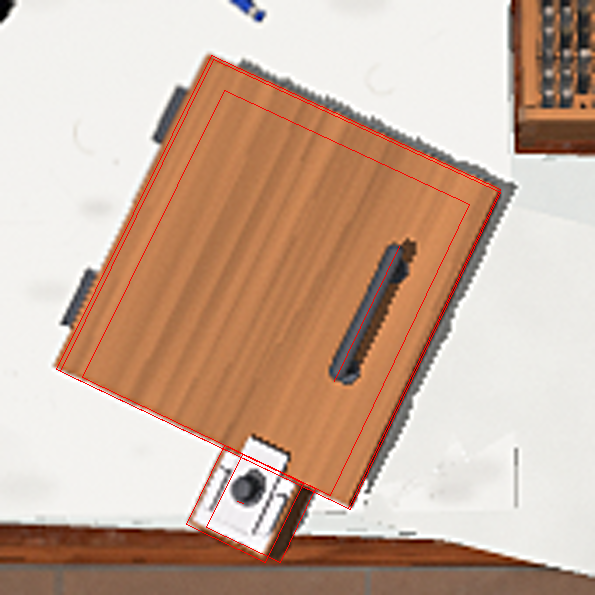

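```bash
cat > plan.py <<'E'
from h import *
from scipy.spatial.transform import Rotation as Ro
def state():
    o=ctrl.get_obs(); return o,np.array(o["ee_pos"]),Ro.from_euler("xyz",o["eef_rot"])
def rows(pt,Rt,n=8,step=.039):
    """suggest rows to target TCP pose"""
    o,p,R=state(); out=[]
    for i in range(n):
        d=pt-p; L=np.linalg.norm(d); 
        if L>step: d=d*step/L
        rv=(R.inv()*Rt).as_rotvec(); a=np.linalg.norm(rv); m=np.radians(4)
        if a>m: rv=rv*m/a
        t=R.inv().apply(d)/.04; r=rv/m
        out.append(np.round(np.r_[t,r],2)); p=p+d; R=R*Ro.from_rotvec(rv)
    for x in out: print(dict(zip("tx ty tz rx ry rz".split(),x.tolist())))
    print("left",np.round(pt-p,4),"deg",np.degrees((R.inv()*Rt).magnitude()))
def st():
    o,p,R=state(); P=case(); c,s=np.cos(P[2]),np.sin(P[2]); d=p-[P[0],P[1],0]
    C=Ro.from_euler("z",P[2])
    cp=C.inv().apply(d); tz=C.inv().apply(R.as_matrix()[:,2]); tip=cp+.097*tz
    print("t",round(o["time_s"],2),"q",np.round(o["qpos"],2),"w",round(o["grip_width"],4))
    print("tcp world",np.round(p,4),"case",np.round(cp,4),"tip case",np.round(tip,4),"toolz",np.round(tz,3),"tooly",np.round(C.inv().apply(R.as_matrix()[:,1]),3))
    print("F case",np.round(C.inv().apply(o["force"]),2))
def down(yaw): return Ro.from_euler("xyz",[np.pi,0,yaw])
E
python3 - <<'E'
from plan import *
st(); print(c2w((-.0505,.113,.11)))
rows(np.array([.4275,.337,.30]),down(1.129+np.pi/2),n=33)
E
```

```text
t 0.1 q [-1.21  0.3   1.52 -0.    1.32 -0.07] w 0.0942
tcp world [ 0.2296 -0.4996  0.3022] case [-0.8909 -0.0655  0.3022] tip case [-0.8909 -0.0654  0.2052] toolz [ 0.001  0.001 -1.   ] tooly [-0.643 -0.766 -0.001]
F case [0.61 0.73 0.02]
[0.42741027 0.33647437 0.11      ]
{'tx': 0.6, 'ty': -0.77, 'tz': 0.0, 'rx': -0.0, 'ry': -0.0, 'rz': -1.0}
{'tx': 0.65, 'ty': -0.72, 'tz': 0.0, 'rx': -0.0, 'ry': -0.0, 'rz': -1.0}
{'tx': 0.7, 'ty': -0.68, 'tz': 0.0, 'rx': -0.0, 'ry': -0.0, 'rz': -1.0}
{'tx': 0.75, 'ty': -0.63, 'tz': 0.0, 'rx': -0.0, 'ry': -0.0, 'rz': -1.0}
{'tx': 0.79, 'ty': -0.57, 'tz': 0.0, 'rx': -0.0, 'ry': -0.0, 'rz': -1.0}
{'tx': 0.83, 'ty': -0.52, 'tz': 0.0, 'rx': -0.0, 'ry': -0.0, 'rz': -1.0}
{'tx': 0.86, 'ty': -0.46, 'tz': 0.0, 'rx': -0.0, 'ry': -0.0, 'rz': -1.0}
{'tx': 0.89, 'ty': -0.4, 'tz': 0.0, 'rx': -0.0, 'ry': -0.0, 'rz': -1.0}
{'tx': 0.92, 'ty': -0.33, 'tz': 0.0, 'rx': -0.0, 'ry': -0.0, 'rz': -1.0}
{'tx': 0.94, 'ty': -0.27, 'tz': 0.0, 'rx': -0.0, 'ry': -0.0, 'rz': -1.0}
{'tx': 0.95, 'ty': -0.2, 'tz': 0.0, 'rx': -0.0, 'ry': -0.0, 'rz': -1.0}
{'tx': 0.97, 'ty': -0.14, '
[... 879 characters left out ...]
.0, 'ry': -0.0, 'rz': -1.0}
{'tx': 0.0, 'ty': 0.0, 'tz': 0.0, 'rx': -0.0, 'ry': -0.0, 'rz': -1.0}
{'tx': 0.0, 'ty': 0.0, 'tz': 0.0, 'rx': -0.0, 'ry': -0.0, 'rz': -1.0}
{'tx': 0.0, 'ty': 0.0, 'tz': 0.0, 'rx': -0.0, 'ry': -0.0, 'rz': -1.0}
{'tx': 0.0, 'ty': 0.0, 'tz': 0.0, 'rx': -0.0, 'ry': -0.0, 'rz': -1.0}
{'tx': 0.0, 'ty': 0.0, 'tz': 0.0, 'rx': -0.0, 'ry': -0.0, 'rz': -1.0}
{'tx': 0.0, 'ty': 0.0, 'tz': 0.0, 'rx': -0.0, 'ry': -0.0, 'rz': -1.0}
{'tx': 0.0, 'ty': 0.0, 'tz': 0.0, 'rx': -0.0, 'ry': -0.0, 'rz': -1.0}
{'tx': 0.0, 'ty': 0.0, 'tz': 0.0, 'rx': -0.0, 'ry': -0.0, 'rz': -1.0}
{'tx': 0.0, 'ty': 0.0, 'tz': 0.0, 'rx': -0.0, 'ry': -0.0, 'rz': -0.5}
left [0. 0. 0.] deg 3.1805546816322707e-15
```

```bash
python3 -m pendant '[{"tx":0.6,"ty":-0.77,"rz":-1,"grip":-1},{"tx":0.65,"ty":-0.72,"rz":-1,"grip":-1},{"tx":0.7,"ty":-0.68,"rz":-1,"grip":-1},{"tx":0.75,"ty":-0.63,"rz":-1,"grip":-1},{"tx":0.79,"ty":-0.57,"rz":-1,"grip":-1},{"tx":0.83,"ty":-0.52,"rz":-1,"grip":-1},{"tx":0.86,"ty":-0.46,"rz":-1,"grip":-1},{"tx":0.89,"ty":-0.4,"rz":-1,"grip":-1}]'
python3 - <<'E'
from plan import *
st()
rows(np.array([.4275,.337,.30]),down(1.129+np.pi/2),n=8)
E
```

```text
t 0.1 q [-1.21  0.3   1.52 -0.    1.32 -0.07] w 0.0942
tcp world [ 0.2296 -0.4996  0.3022] case [-0.8909 -0.0655  0.3022] tip case [-0.8909 -0.0654  0.2052] toolz [ 0.001  0.001 -1.   ] tooly [-0.643 -0.766 -0.001]
F case [0.61 0.73 0.02]
{'tx': 0.6, 'ty': -0.77, 'tz': 0.0, 'rx': -0.0, 'ry': -0.0, 'rz': -1.0}
{'tx': 0.65, 'ty': -0.72, 'tz': 0.0, 'rx': -0.0, 'ry': -0.0, 'rz': -1.0}
{'tx': 0.7, 'ty': -0.68, 'tz': 0.0, 'rx': -0.0, 'ry': -0.0, 'rz': -1.0}
{'tx': 0.75, 'ty': -0.63, 'tz': 0.0, 'rx': -0.0, 'ry': -0.0, 'rz': -1.0}
{'tx': 0.79, 'ty': -0.57, 'tz': 0.0, 'rx': -0.0, 'ry': -0.0, 'rz': -1.0}
{'tx': 0.83, 'ty': -0.52, 'tz': 0.0, 'rx': -0.0, 'ry': -0.0, 'rz': -1.0}
{'tx': 0.86, 'ty': -0.46, 'tz': 0.0, 'rx': -0.0, 'ry': -0.0, 'rz': -1.0}
{'tx': 0.89, 'ty': -0.4, 'tz': 0.0, 'rx': -0.0, 'ry': -0.0, 'rz': -1.0}
left [ 0.1261  0.533  -0.0014] deg 98.00382344784876$[0]: bad value
```

```bash
python3 -m pendant '[{"tx":0.6,"ty":-0.77,"tz":0,"rx":0,"ry":0,"rz":-1,"grip":-1}]'
```

```text
time_s: 0.18
ee_pos: [0.2376, -0.4642, 0.3009]
eef_rot: [-3.139, 0.0, 0.497]
force: [1.5, -0.2, 0.2]
grip_width: 0.0941
```

```bash
python3 -m pendant '[{"tx":0.65,"ty":-0.72,"tz":0,"rx":0,"ry":0,"rz":-1,"grip":-1},{"tx":0.7,"ty":-0.68,"tz":0,"rx":0,"ry":0,"rz":-1,"grip":-1},{"tx":0.75,"ty":-0.63,"tz":0,"rx":0,"ry":0,"rz":-1,"grip":-1},{"tx":0.79,"ty":-0.57,"tz":0,"rx":0,"ry":0,"rz":-1,"grip":-1},{"tx":0.83,"ty":-0.52,"tz":0,"rx":0,"ry":0,"rz":-1,"grip":-1},{"tx":0.86,"ty":-0.46,"tz":0,"rx":0,"ry":0,"rz":-1,"grip":-1},{"tx":0.89,"ty":-0.4,"tz":0,"rx":0,"ry":0,"rz":-1,"grip":-1},{"tx":0.92,"ty":-0.33,"tz":0,"rx":0,"ry":0,"rz":-1,"grip":-1}]'
python3 - <<'E'
from plan import *
st()
rows(np.array([.4275,.337,.30]),down(1.129+np.pi/2),n=8)
E
```

```text
time_s: 0.85
ee_pos: [0.3062, -0.1472, 0.2984]
eef_rot: [-3.135, -0.004, 1.076]
force: [1.2, 0.0, 0.1]
grip_width: 0.0938
t 0.85 q [-0.56 -0.19  2.05  0.    1.29 -0.06] w 0.0938
tcp world [ 0.3062 -0.1472  0.2984] case [-0.5396  0.0159  0.2984] tip case [-0.5392  0.0165  0.2014] toolz [ 0.004  0.006 -1.   ] tooly [-0.053 -0.999 -0.007]
F case [ 0.55 -1.04  0.15]
{'tx': 0.94, 'ty': -0.24, 'tz': 0.0, 'rx': -0.0, 'ry': -0.01, 'rz': -1.0}
{'tx': 0.96, 'ty': -0.17, 'tz': 0.0, 'rx': -0.0, 'ry': -0.01, 'rz': -1.0}
{'tx': 0.97, 'ty': -0.11, 'tz': 0.0, 'rx': -0.0, 'ry': -0.01, 'rz': -1.0}
{'tx': 0.97, 'ty': -0.04, 'tz': 0.0, 'rx': -0.0, 'ry': -0.01, 'rz': -1.0}
{'tx': 0.97, 'ty': 0.03, 'tz': 0.0, 'rx': -0.0, 'ry': -0.01, 'rz': -1.0}
{'tx': 0.97, 'ty': 0.1, 'tz': 0.0, 'rx': -0.0, 'ry': -0.01, 'rz': -1.0}
{'tx': 0.96, 'ty': 0.16, 'tz': 0.0, 'rx': -0.0, 'ry': -0.01, 'rz': -1.0}
{'tx': 0.95, 'ty': 0.23, 'tz': -0.0, 'rx': -0.0, 'ry': -0.01, 'rz': -1.0}
left [0.0455 0.1815 0.0006] deg 61.023893577378274
```

```bash
python3 -m pendant '[{"tx":0.94,"ty":-0.24,"tz":0,"rx":0,"ry":0,"rz":-1,"grip":-1},{"tx":0.96,"ty":-0.17,"tz":0,"rx":0,"ry":0,"rz":-1,"grip":-1},{"tx":0.97,"ty":-0.11,"tz":0,"rx":0,"ry":0,"rz":-1,"grip":-1},{"tx":0.97,"ty":-0.04,"tz":0,"rx":0,"ry":0,"rz":-1,"grip":-1},{"tx":0.97,"ty":0.03,"tz":0,"rx":0,"ry":0,"rz":-1,"grip":-1},{"tx":0.97,"ty":0.1,"tz":0,"rx":0,"ry":0,"rz":-1,"grip":-1},{"tx":0.96,"ty":0.16,"tz":0,"rx":0,"ry":0,"rz":-1,"grip":-1},{"tx":0.95,"ty":0.23,"tz":0,"rx":0,"ry":0,"rz":-1,"grip":-1}]'
python3 - <<'E'
from plan import *
st()
rows(np.array([.4275,.337,.30]),down(1.129+np.pi/2),n=8)
E
```

```text
time_s: 1.52
ee_pos: [0.3755, 0.1725, 0.3008]
eef_rot: [3.141, -0.006, 1.663]
force: [1.0, -1.2, 0.1]
grip_width: 0.0941
t 1.52 q [ 0.34 -0.01  1.88  0.01  1.27  0.25] w 0.0941
tcp world [0.3755 0.1725 0.3008] case [-0.2209  0.0899  0.3008] tip case [-0.2204  0.0902  0.2038] toolz [ 0.006  0.003 -1.   ] tooly [ 0.509 -0.861  0.001]
F case [-0.62 -1.42  0.1 ]
{'tx': 0.9, 'ty': 0.38, 'tz': 0.01, 'rx': 0.0, 'ry': -0.01, 'rz': -1.0}
{'tx': 0.87, 'ty': 0.44, 'tz': 0.01, 'rx': 0.0, 'ry': -0.01, 'rz': -1.0}
{'tx': 0.84, 'ty': 0.5, 'tz': 0.01, 'rx': 0.0, 'ry': -0.01, 'rz': -1.0}
{'tx': 0.8, 'ty': 0.56, 'tz': 0.01, 'rx': 0.0, 'ry': -0.01, 'rz': -1.0}
{'tx': 0.32, 'ty': 0.26, 'tz': 0.0, 'rx': 0.0, 'ry': -0.01, 'rz': -1.0}
{'tx': 0.0, 'ty': 0.0, 'tz': 0.0, 'rx': 0.0, 'ry': -0.01, 'rz': -1.0}
{'tx': 0.0, 'ty': 0.0, 'tz': 0.0, 'rx': 0.0, 'ry': -0.01, 'rz': -1.0}
{'tx': 0.0, 'ty': 0.0, 'tz': 0.0, 'rx': 0.0, 'ry': -0.01, 'rz': -1.0}
left [0. 0. 0.] deg 27.409726798106497
```

```bash
python3 -m pendant '[{"tx":0.9,"ty":0.38,"tz":0,"rx":0,"ry":0,"rz":-1,"grip":-1},{"tx":0.87,"ty":0.44,"tz":0,"rx":0,"ry":0,"rz":-1,"grip":-1},{"tx":0.84,"ty":0.5,"tz":0,"rx":0,"ry":0,"rz":-1,"grip":-1},{"tx":0.8,"ty":0.56,"tz":0,"rx":0,"ry":0,"rz":-1,"grip":-1},{"tx":0.32,"ty":0.26,"tz":0,"rx":0,"ry":0,"rz":-1,"grip":-1},{"tx":0,"ty":0,"tz":0,"rx":0,"ry":0,"rz":-1,"grip":-1},{"tx":0,"ty":0,"tz":0,"rx":0,"ry":0,"rz":-1,"grip":-1},{"tx":0,"ty":0,"tz":0,"rx":0,"ry":0,"rz":-1,"grip":-0.4}]'
python3 - <<'E'
from plan import *
st()
rows(np.array([.4275,.337,.30]),down(1.129+np.pi/2),n=8)
E
```

```text
time_s: 2.18
ee_pos: [0.4254, 0.3552, 0.2973]
eef_rot: [-3.14, -0.006, 2.26]
force: [0.5, -0.5, -1.5]
grip_width: 0.0901
t 2.18 q [ 0.63  0.31  1.52  0.01  1.31 -0.06] w 0.0901
tcp world [0.4254 0.3552 0.2973] case [-0.0345  0.1228  0.2973] tip case [-0.0344  0.1234  0.2003] toolz [ 0.001  0.006 -1.   ] tooly [ 0.905 -0.426 -0.001]
F case [-0.26 -0.63 -1.55]
{'tx': -0.38, 'ty': -0.25, 'tz': -0.07, 'rx': 0.0, 'ry': -0.01, 'rz': -1.0}
{'tx': 0.0, 'ty': 0.0, 'tz': 0.0, 'rx': 0.0, 'ry': -0.01, 'rz': -1.0}
{'tx': 0.0, 'ty': 0.0, 'tz': 0.0, 'rx': 0.0, 'ry': -0.01, 'rz': -1.0}
{'tx': 0.0, 'ty': 0.0, 'tz': 0.0, 'rx': 0.0, 'ry': -0.01, 'rz': -1.0}
{'tx': 0.0, 'ty': 0.0, 'tz': 0.0, 'rx': 0.0, 'ry': -0.01, 'rz': -1.0}
{'tx': 0.0, 'ty': 0.0, 'tz': 0.0, 'rx': 0.0, 'ry': -0.01, 'rz': -1.0}
{'tx': 0.0, 'ty': 0.0, 'tz': 0.0, 'rx': 0.0, 'ry': -0.0, 'rz': -0.3}
{'tx': 0.0, 'ty': 0.0, 'tz': 0.0, 'rx': 0.0, 'ry': 0.0, 'rz': 0.0}
left [0. 0. 0.] deg 0.0
```

```bash
python3 -m pendant '[{"tx":-0.3,"ty":-0.2,"tz":0,"rx":0,"ry":0,"rz":-1,"grip":0},{"tx":0,"ty":0,"tz":0,"rx":0,"ry":0,"rz":-1,"grip":0},{"tx":0,"ty":0,"tz":0.4,"rx":0,"ry":0,"rz":-1,"grip":0},{"tx":0,"ty":0,"tz":0.4,"rx":0,"ry":0,"rz":-1,"grip":0},{"tx":0,"ty":0,"tz":0.4,"rx":0,"ry":0,"rz":-1,"grip":0},{"tx":0,"ty":0,"tz":0.3,"rx":0,"ry":0,"rz":-1,"grip":0},{"tx":0,"ty":0,"tz":0.1,"rx":0,"ry":0,"rz":-0.3,"grip":0}]'
python3 - <<'E'
from plan import *
st()
rows(np.array([.4275,.337,.20]),down(1.129+np.pi/2),n=3)
pic("top","t3.png",(160,150,330,320),3.5)
E
```

```text
time_s: 2.77
ee_pos: [0.426, 0.3407, 0.2295]
eef_rot: [-3.141, -0.007, 2.726]
force: [0.6, -0.4, 0.2]
grip_width: 0.0481
t 2.77 q [ 0.61  0.36  1.62  0.01  1.17 -0.55] w 0.0481
tcp world [0.426  0.3407 0.2295] case [-0.0472  0.1161  0.2295] tip case [-0.0473  0.1167  0.1325] toolz [-0.     0.007 -1.   ] tooly [ 1.     0.026 -0.   ]
F case [-0.16 -0.69  0.19]
{'tx': -0.08, 'ty': -0.07, 'tz': 0.74, 'rx': -0.0, 'ry': -0.1, 'rz': 0.38}
{'tx': 0.0, 'ty': 0.0, 'tz': 0.0, 'rx': -0.0, 'ry': -0.0, 'rz': -0.0}
{'tx': 0.0, 'ty': 0.0, 'tz': 0.0, 'rx': -0.0, 'ry': -0.0, 'rz': -0.0}
left [0. 0. 0.] deg 0.0
```

View pics/t3.png

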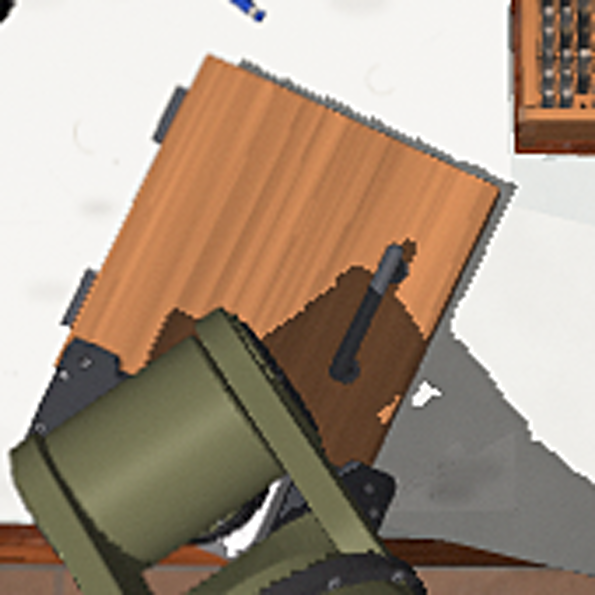

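```bash
python3 -m pendant '[{"tx":-0.08,"ty":-0.07,"tz":0.4,"rx":0,"ry":-0.1,"rz":0.38,"grip":0},{"tx":0,"ty":0,"tz":0.32,"rx":0,"ry":0,"rz":0,"grip":0},{"tx":0,"ty":0,"tz":0,"rx":0,"ry":0,"rz":0,"grip":0.5},{"tx":0,"ty":0,"tz":0,"rx":0,"ry":0,"rz":0,"grip":1},{"tx":0,"ty":0,"tz":0,"rx":0,"ry":0,"rz":0,"grip":1},{"tx":0,"ty":0,"tz":0,"rx":0,"ry":0,"rz":0,"grip":1}]' 15
python3 -c "
from plan import *
st()
pic('scene','s3.png',(150,150,350,350),3)"
```

```text
time_s: 3.32
ee_pos: [0.4286, 0.3375, 0.2035]
eef_rot: [3.139, 0.002, 2.689]
force: [-0.1, -0.6, 0.9]
grip_width: 0.0234
t 3.32 q [ 0.6   0.39  1.64 -0.    1.11 -0.52] w 0.0234
tcp world [0.4286 0.3375 0.2035] case [-0.049   0.1124  0.2035] tip case [-0.0488  0.1122  0.1065] toolz [ 0.002 -0.002 -1.   ] tooly [ 1.    -0.011  0.002]
F case [-0.55 -0.16  0.87]
```

View pics/s3.png

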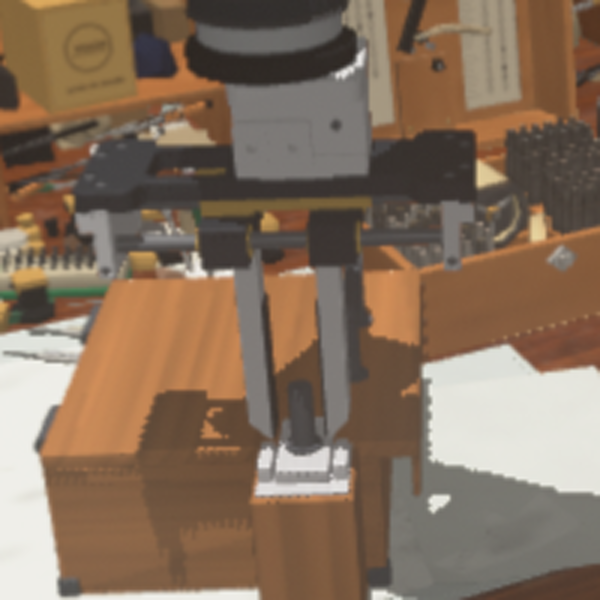

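```bash
python3 -m pendant '[{"tx":0,"ty":0,"tz":0.08,"rx":0,"ry":0,"rz":0,"grip":1},{"tx":0,"ty":0,"tz":0,"rx":0,"ry":0,"rz":0,"grip":1},{"tx":0,"ty":0,"tz":0,"rx":0,"ry":0,"rz":0,"grip":1},{"tx":0,"ty":0,"tz":0,"rx":0,"ry":0,"rz":0,"grip":1}]' 20
python3 -c "
from plan import *
st()"
```

```text
time_s: 3.7
ee_pos: [0.4284, 0.3364, 0.2012]
eef_rot: [-3.141, 0.002, 2.688]
force: [1.1, 0.9, -2.2]
grip_width: 0.0115
t 3.7 q [ 0.6   0.39  1.65 -0.    1.1  -0.52] w 0.0115
tcp world [0.4284 0.3364 0.2012] case [-0.0501  0.1121  0.2012] tip case [-0.0502  0.1119  0.1042] toolz [-0.001 -0.002 -1.   ] tooly [ 1.    -0.012 -0.001]
F case [ 1.33 -0.61 -2.23]
```

```bash
python3 -m pendant '[{"tx":0.12,"ty":0,"tz":0,"rx":0,"ry":0,"rz":0,"grip":1},{"tx":0.12,"ty":0,"tz":0,"rx":0,"ry":0,"rz":0,"grip":1},{"tx":0.12,"ty":0,"tz":0,"rx":0,"ry":0,"rz":0,"grip":1}]' 20
python3 -c "
from plan import *
st()"
```

```text
time_s: 3.95
ee_pos: [0.4155, 0.3425, 0.2012]
eef_rot: [-3.141, 0.004, 2.687]
force: [2.9, -2.3, -2.5]
grip_width: 0.0113
t 3.95 q [ 0.62  0.38  1.66 -0.    1.1  -0.49] w 0.0113
tcp world [0.4155 0.3425 0.2012] case [-0.0501  0.1264  0.2012] tip case [-0.0502  0.1259  0.1042] toolz [-0.001 -0.004 -1.   ] tooly [ 1.    -0.013 -0.001]
F case [-0.84 -3.63 -2.51]
```

```bash
python3 -m pendant '[{"tx":0.1,"ty":0,"tz":0,"rx":0,"ry":0,"rz":0,"grip":1},{"tx":0.05,"ty":0,"tz":0,"rx":0,"ry":0,"rz":0,"grip":1}]' 20
python3 -c "
from plan import *
st()"
```

```text
time_s: 4.12
ee_pos: [0.4095, 0.3454, 0.2013]
eef_rot: [-3.141, 0.006, 2.688]
force: [14.3, -10.2, -6.9]
grip_width: 0.0116
t 4.12 q [ 0.63  0.37  1.67 -0.01  1.09 -0.48] w 0.0116
tcp world [0.4095 0.3454 0.2013] case [-0.0501  0.133   0.2013] tip case [-0.0502  0.1324  0.1043] toolz [-0.001 -0.006 -1.   ] tooly [ 1.    -0.012 -0.001]
F case [ -3.11 -17.24  -6.86]
```

```bash
python3 -m pendant '[{"tx":0,"ty":0,"tz":0,"rx":0,"ry":0,"rz":0,"grip":0.4},{"tx":0,"ty":0,"tz":0,"rx":0,"ry":0,"rz":0,"grip":0},{"tx":0,"ty":0,"tz":0,"rx":0,"ry":0,"rz":0,"grip":0},{"tx":0,"ty":0,"tz":-0.8,"rx":0,"ry":0,"rz":0,"grip":0},{"tx":0,"ty":0,"tz":-0.9,"rx":0,"ry":0,"rz":0,"grip":0},{"tx":0,"ty":0,"tz":0,"rx":0,"ry":0,"rz":0,"grip":0}]' 20
python3 -c "
from plan import *
st()
print(c2w((-.07,0,.13)))
rows(c2w((-.07,0,.27)),down(1.129+np.pi/2),n=5)
pic('scene','s4.png',(150,150,350,350),3)"
```

```text
time_s: 4.62
ee_pos: [0.407, 0.3469, 0.2711]
eef_rot: [-3.139, 0.003, 2.689]
force: [0.4, 0.1, 1.0]
grip_width: 0.0458
t 4.62 q [ 0.64  0.29  1.6  -0.    1.24 -0.48] w 0.0458
tcp world [0.407  0.3469 0.2711] case [-0.0498  0.1359  0.2711] tip case [-0.05    0.1357  0.1741] toolz [-0.002 -0.002 -1.   ] tooly [ 1.    -0.011 -0.002]
F case [ 0.26 -0.37  0.98]
[0.52123779 0.27055285 0.13      ]
{'tx': -0.97, 'ty': -0.13, 'tz': 0.01, 'rx': -0.03, 'ry': 0.04, 'rz': -0.15}
{'tx': -0.96, 'ty': -0.14, 'tz': 0.01, 'rx': 0.0, 'ry': -0.0, 'rz': -0.0}
{'tx': -0.96, 'ty': -0.14, 'tz': 0.01, 'rx': -0.0, 'ry': -0.0, 'rz': -0.0}
{'tx': -0.51, 'ty': -0.07, 'tz': 0.0, 'rx': 0.0, 'ry': -0.0, 'rz': -0.0}
{'tx': 0.0, 'ty': 0.0, 'tz': 0.0, 'rx': 0.0, 'ry': -0.0, 'rz': -0.0}
left [0. 0. 0.] deg 4.4139062980501586e-32
```

View pics/s4.png

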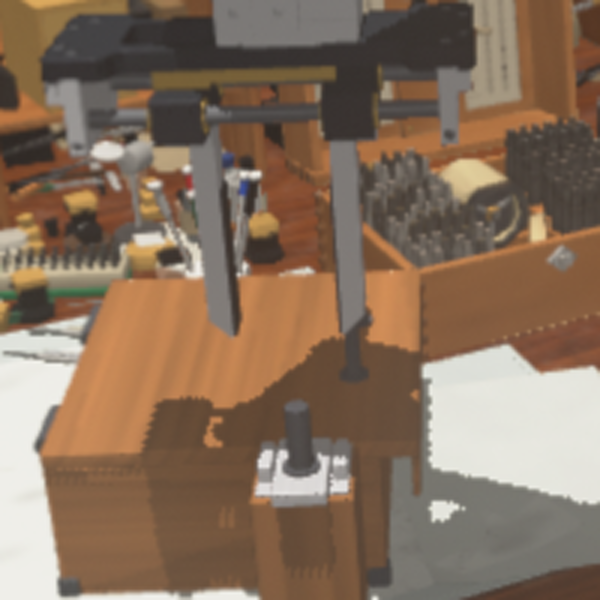

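```bash
python3 -m pendant '[{"tx":-0.97,"ty":-0.13,"tz":0,"rx":0,"ry":0.04,"rz":-0.15,"grip":0},{"tx":-0.96,"ty":-0.14,"tz":0,"rx":0,"ry":0,"rz":0,"grip":0},{"tx":-0.96,"ty":-0.14,"tz":0,"rx":0,"ry":0,"rz":0,"grip":0},{"tx":-0.51,"ty":-0.07,"tz":0,"rx":0,"ry":0,"rz":0,"grip":0},{"tx":-0.1,"ty":0,"tz":0,"rx":0,"ry":0,"rz":0,"grip":0}]' 20
python3 -c "
from plan import *
st()
rows(c2w((-.07,0,.208)),down(1.129+np.pi/2),n=3)
pic('scene','s5.png',(150,150,350,350),3)"
```

```text
time_s: 5.08
ee_pos: [0.5266, 0.2678, 0.2648]
eef_rot: [-3.137, -0.005, 2.706]
force: [-0.8, 0.3, 0.6]
grip_width: 0.0468
t 5.08 q [ 0.41  0.42  1.44  0.    1.28 -0.73] w 0.0468
tcp world [0.5266 0.2678 0.2648] case [-0.0702 -0.0061  0.2648] tip case [-0.0707 -0.0056  0.1679] toolz [-0.005  0.005 -1.   ] tooly [ 1.     0.006 -0.005]
F case [-0.1   0.86  0.57]
{'tx': 0.1, 'ty': 0.01, 'tz': 0.97, 'rx': -0.07, 'ry': -0.07, 'rz': 0.09}
{'tx': 0.05, 'ty': 0.0, 'tz': 0.45, 'rx': 0.0, 'ry': -0.0, 'rz': -0.0}
{'tx': 0.0, 'ty': 0.0, 'tz': 0.0, 'rx': 0.0, 'ry': -0.0, 'rz': -0.0}
left [0. 0. 0.] deg 4.4139062980501586e-32
```

View pics/s5.png

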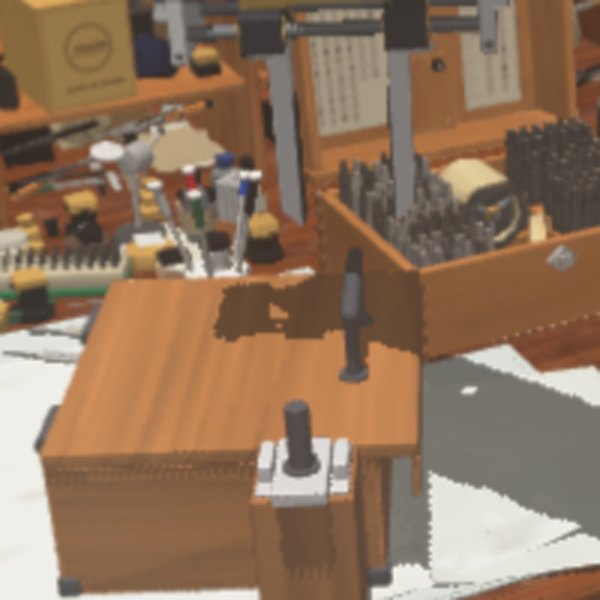

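Fingers straddle the bar (bar at ~(352,280), finger tips at (295,220) and (402,212)). Go down and close.

```bash
python3 -m pendant '[{"tx":0.1,"ty":0,"tz":0.8,"rx":0,"ry":-0.07,"rz":0,"grip":0},{"tx":0.03,"ty":0,"tz":0.5,"rx":0,"ry":0,"rz":0,"grip":0},{"tx":0,"ty":0,"tz":0.1,"rx":0,"ry":0,"rz":0,"grip":0},{"tx":0,"ty":0,"tz":0,"rx":0,"ry":0,"rz":0,"grip":1},{"tx":0,"ty":0,"tz":0,"rx":0,"ry":0,"rz":0,"grip":1},{"tx":0,"ty":0,"tz":0,"rx":0,"ry":0,"rz":0,"grip":1},{"tx":0,"ty":0,"tz":0,"rx":0,"ry":0,"rz":0,"grip":1},{"tx":0,"ty":0,"tz":0,"rx":0,"ry":0,"rz":0,"grip":1}]' 25
python3 -c "
from plan import *
st()"
```

```text
time_s: 5.8
ee_pos: [0.5174, 0.2743, 0.2084]
eef_rot: [-3.138, -0.001, 2.709]
force: [-0.4, -0.1, -0.2]
grip_width: 0.0173
t 5.8 q [ 0.43  0.47  1.52 -0.    1.16 -0.71] w 0.0173
tcp world [0.5174 0.2743 0.2084] case [-0.0683  0.0051  0.2084] tip case [-0.0686  0.0052  0.1114] toolz [-0.003  0.001 -1.   ] tooly [ 1.     0.009 -0.003]
F case [-0.24  0.35 -0.16]
```

```bash
python3 -m pendant '[{"tx":0,"ty":0,"tz":0,"rx":0,"ry":0,"rz":0,"grip":1},{"tx":0,"ty":0,"tz":0,"rx":0,"ry":0,"rz":0,"grip":1}]' 30
cat >> plan.py <<'E'
def arc(a0,angs,x0=0.,depth=.078,tilt0=0.):
    C=Ro.from_euler("z",case()[2]); prev=None
    for a in [a0]+list(angs):
        b=lidp((-.07+x0,0,.13),a); t=a+tilt0
        p=b+depth*np.array([np.sin(t),0,np.cos(t)]); R=down(np.pi/2).as_matrix()
        Rr=Ro.from_euler("y",t)*down(np.pi/2)
        if prev is not None:
            q,Rq=prev; d=Rq.inv().apply(p-q)/.04; rv=(Rq.inv()*Rr).as_rotvec()/np.radians(4)
            print(round(a,3),np.round(d,3),np.round(rv,3))
        prev=(p,Rr)
E
python3 -c "
from plan import *
st()
arc(0,np.arange(1,9)*.0275)"
```

```text
time_s: 5.97
ee_pos: [0.5169, 0.2732, 0.209]
eef_rot: [-3.135, -0.001, 2.709]
force: [-1.2, -2.5, -4.6]
grip_width: 0.009
t 5.97 q [ 0.42  0.47  1.52 -0.    1.16 -0.71] w 0.009
tcp world [0.5169 0.2732 0.209 ] case [-0.0695  0.005   0.209 ] tip case [-0.0701  0.0051  0.112 ] toolz [-0.007  0.001 -1.   ] tooly [ 1.     0.009 -0.007]
F case [-2.73  0.02 -4.65]
0.028 [ 0.     0.089 -0.105] [ 0.394 -0.    -0.   ]
0.055 [ 0.     0.089 -0.105] [ 0.394 -0.     0.   ]
0.082 [ 0.     0.089 -0.105] [ 0.394 -0.     0.   ]
0.11 [ 0.     0.089 -0.105] [0.394 0.    0.   ]
0.138 [ 0.     0.089 -0.105] [0.394 0.    0.   ]
0.165 [ 0.     0.089 -0.105] [0.394 0.    0.   ]
0.192 [ 0.     0.089 -0.105] [0.394 0.    0.   ]
0.22 [ 0.     0.089 -0.105] [0.394 0.    0.   ]
```

```bash
python3 -m pendant '[{"tx":0,"ty":0.09,"tz":-0.11,"rx":0.4,"ry":0,"rz":0,"grip":1},{"tx":0,"ty":0.09,"tz":-0.11,"rx":0.4,"ry":0,"rz":0,"grip":1},{"tx":0,"ty":0.09,"tz":-0.11,"rx":0.4,"ry":0,"rz":0,"grip":1},{"tx":0,"ty":0.09,"tz":-0.11,"rx":0.4,"ry":0,"rz":0,"grip":1}]' 30
python3 -c "
from plan import *
st()"
```

```text
time_s: 6.3
ee_pos: [0.5235, 0.2871, 0.2255]
eef_rot: [-3.022, -0.001, 2.707]
force: [1.4, 1.4, -6.5]
grip_width: 0.0091
t 6.3 q [ 0.46  0.51  1.41 -0.08  1.31 -0.65] w 0.0091
tcp world [0.5235 0.2871 0.2255] case [-0.054   0.005   0.2255] tip case [-0.0657  0.0051  0.1292] toolz [-0.12   0.001 -0.993] tooly [ 0.993  0.007 -0.12 ]
F case [ 1.84 -0.65 -6.54]
```

```bash
python3 -m pendant '[{"tx":0,"ty":0.09,"tz":-0.11,"rx":0.4,"ry":0,"rz":0,"grip":1},{"tx":0,"ty":0.09,"tz":-0.11,"rx":0.4,"ry":0,"rz":0,"grip":1},{"tx":0,"ty":0.09,"tz":-0.11,"rx":0.4,"ry":0,"rz":0,"grip":1},{"tx":0,"ty":0.09,"tz":-0.11,"rx":0.4,"ry":0,"rz":0,"grip":1},{"tx":0,"ty":0.04,"tz":-0.05,"rx":0.2,"ry":0,"rz":0,"grip":1}]' 30
python3 -c "
from plan import *
st()"
```

```text
time_s: 6.72
ee_pos: [0.532, 0.3054, 0.2419]
eef_rot: [-2.889, -0.002, 2.706]
force: [-0.1, -1.6, -4.6]
grip_width: 0.009
t 6.72 q [ 0.5   0.58  1.28 -0.15  1.49 -0.6 ] w 0.009
tcp world [0.532  0.3054 0.2419] case [-0.0339  0.0051  0.2419] tip case [-0.0582  0.0051  0.148 ] toolz [-0.25   0.    -0.968] tooly [ 0.968  0.006 -0.25 ]
F case [-1.45 -0.62 -4.62]
```

```bash
python3 -m pendant '[{"tx":0,"ty":0.07,"tz":-0.08,"rx":0.3,"ry":0,"rz":0,"grip":1},{"tx":0,"ty":0,"tz":0,"rx":0,"ry":0,"rz":0,"grip":1},{"tx":0,"ty":0,"tz":0,"rx":0,"ry":0,"rz":0,"grip":0},{"tx":0,"ty":0,"tz":0,"rx":0,"ry":0,"rz":0,"grip":0},{"tx":0,"ty":0,"tz":0,"rx":0,"ry":0,"rz":0,"grip":0},{"tx":0,"ty":0,"tz":-0.6,"rx":0,"ry":0,"rz":0,"grip":0},{"tx":0,"ty":0,"tz":-1,"rx":0,"ry":0,"rz":0,"grip":0},{"tx":0,"ty":0,"tz":-0.5,"rx":0,"ry":0,"rz":0,"grip":0}]' 30
python3 -c "
from plan import *
st()
pic('scene','s6.png',(130,130,330,330),3)"
```

```text
time_s: 7.38
ee_pos: [0.5427, 0.3278, 0.3243]
eef_rot: [-2.864, -0.006, 2.704]
force: [0.1, -0.3, 1.2]
grip_width: 0.045
t 7.38 q [ 0.53  0.58  1.09 -0.15  1.7  -0.61] w 0.045
tcp world [0.5427 0.3278 0.3243] case [-0.0091  0.0051  0.3243] tip case [-0.0357  0.0056  0.231 ] toolz [-0.274  0.005 -0.962] tooly [ 0.962  0.006 -0.274]
F case [-0.22 -0.18  1.18]
```

View pics/s6.png

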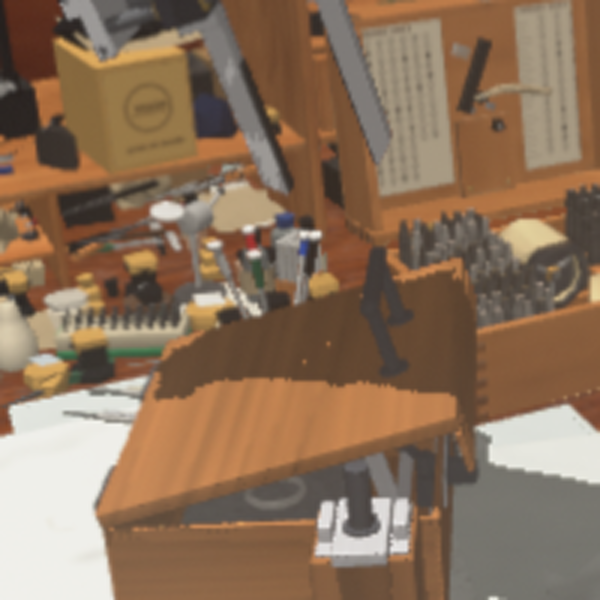

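Run:
```python
from h import *
c=load("scene"); im=c["pixels"][250:330,230:310]
cv2.imwrite("pics/s7.png",cv2.resize(im,None,fx=7.5,fy=7.5,interpolation=cv2.INTER_CUBIC))
for y in (-.03,-.02,-.01,0,.01,.02,.03):
  print(y,[tuple(np.round((np.array(proj(c,c2w((x,y,z))))-[230,250])*7.5)) for x,z in((-.103,.056),(-.103,.072),(-.085,.072))])
```

```text
-0.03 [(np.float64(440.0), np.float64(176.0)), (np.float64(437.0), np.float64(116.0)), (np.float64(359.0), np.float64(118.0))]
-0.02 [(np.float64(439.0), np.float64(197.0)), (np.float64(437.0), np.float64(136.0)), (np.float64(358.0), np.float64(139.0))]
-0.01 [(np.float64(439.0), np.float64(218.0)), (np.float64(436.0), np.float64(157.0)), (np.float64(357.0), np.float64(160.0))]
0 [(np.float64(439.0), np.float64(240.0)), (np.float64(436.0), np.float64(178.0)), (np.float64(356.0), np.float64(181.0))]
0.01 [(np.float64(439.0), np.float64(262.0)), (np.float64(436.0), np.float64(200.0)), (np.float64(355.0), np.float64(203.0))]
0.02 [(np.float64(438.0), np.float64(285.0)), (np.float64(435.0), np.float64(222.0)), (np.float64(353.0), np.float64(225.0))]
0.03 [(np.float64(438.0), np.float64(308.0)), (np.float64(435.0), np.float64(245.0)), (np.float64(352.0), np.float64(248.0))]
```

View pics/s7.png

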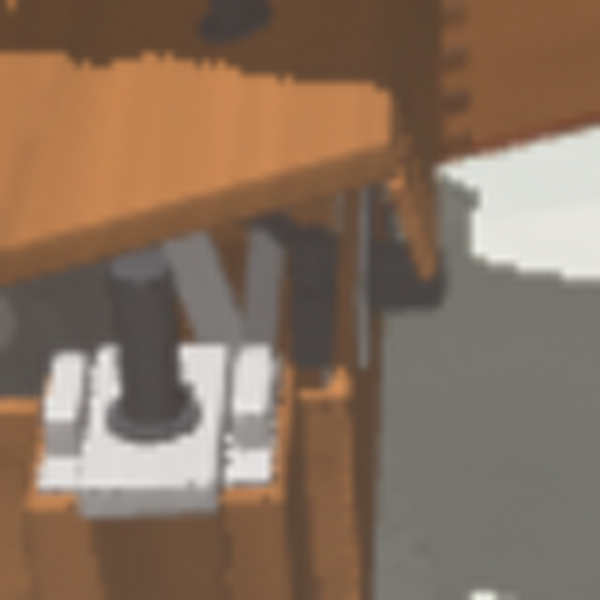

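```bash
cat > kin.py <<'E'
from plan import *
from scipy.optimize import least_squares
D=[([-1.20658347,.300402868,1.52149043,0,1.32072537,-.066588731],[.22963564,-.49962293,.30216206],[-3.14056889,0,.430801655]),
([-.56,-.19,2.05,0,1.29,-.06],[.3062,-.1472,.2984],[-3.135,-.004,1.076]),
([.34,-.01,1.88,.01,1.27,.25],[.3755,.1725,.3008],[3.141,-.006,1.663]),
([.63,.31,1.52,.01,1.31,-.06],[.4254,.3552,.2973],[-3.14,-.006,2.26]),
([.61,.36,1.62,.01,1.17,-.55],[.426,.3407,.2295],[-3.141,-.007,2.726]),
([.41,.42,1.44,0,1.28,-.73],[.5266,.2678,.2648],[-3.137,-.005,2.706]),
([.5,.58,1.28,-.15,1.49,-.6],[.532,.3054,.2419],[-2.889,-.002,2.706]),
([.53,.58,1.09,-.15,1.70,-.61],[.5427,.3278,.3243],[-2.864,-.006,2.704])]
def Rm(q,s4=1,s6=1,c6=0):
    return Ro.from_euler("z",q[0])*Ro.from_euler("y",q[1]+q[2])*Ro.from_euler("z",s4*q[3])*Ro.from_euler("y",q[4])*Ro.from_euler("z",s6*q[5]+c6)
def fk(q,k,sg):
    R=Rm(q,*sg); a,h,L1,e,L2,L3=k
    p=np.array([a,0,h])+L1*np.array([np.sin(q[1]),0,np.cos(q[1])])
    s=q[1]+q[2]; p=p+L2*np.array([np.sin(s),0,np.cos(s)])+e*np.array([-np.cos(s),0,np.sin(s)])
    p=Ro.from_euler("z",q[0]).apply(p)+L3*R.as_matrix()[:,2]
    return p,R
def fitk(sg):
    def f(k): return np.concatenate([fk(q,k,sg)[0]-p for q,p,_ in D])
    o=least_squares(f,[.0,.3,.4,0,.4,.2]); return o
if __name__=="__main__":
  for s4 in(1,-1):
    for s6 in(1,-1):
      c6=[ (Rm(q,s4,s6,0).inv()*Ro.from_euler("xyz",r)).as_rotvec() for q,p,r in D]
      print(s4,s6,np.round(c6,2).tolist())
    o=fitk((s4,1,0)); print(np.round(o.x,4),np.round(np.abs(o.fun).max(),4))
E
python3 kin.py
```

```text
1 1 [[0.0, -0.0, 1.57], [-0.0, 0.0, 1.57], [0.0, -0.0, 1.57], [0.01, 0.0, 1.57], [0.0, -0.01, 1.57], [-0.0, 0.01, 1.58], [-0.0, -0.0, 1.56], [0.0, 0.0, 1.57]]
1 -1 [[0.0, -0.0, 1.44], [-0.0, 0.0, 1.45], [0.0, -0.0, 2.07], [0.01, -0.0, 1.45], [-0.0, -0.01, 0.47], [0.01, 0.01, 0.12], [-0.0, 0.0, 0.36], [0.0, 0.0, 0.35]]
[-0.0097  0.0433  0.3976  0.0316  0.4379  0.0421] 0.0373
-1 1 [[0.0, -0.0, 1.57], [-0.0, 0.0, 1.57], [-0.01, 0.01, 1.57], [-0.01, 0.01, 1.57], [-0.02, -0.0, 1.58], [-0.0, 0.01, 1.58], [0.32, -0.06, 1.53], [0.33, -0.05, 1.6]]
-1 -1 [[0.0, -0.0, 1.44], [-0.0, 0.0, 1.45], [-0.01, 0.01, 2.07], [-0.01, 0.01, 1.45], [-0.01, 0.01, 0.48], [0.01, 0.01, 0.12], [0.21, -0.21, 0.34], [0.22, -0.21, 0.39]]
[-0.005   0.1202  0.4084  0.0019  0.4415  0.1001] 0.0359
```

```bash
cat > kin2.py <<'E'
from kin import *
SG=(1,1,np.pi/2)
def fk2(q,k):
    p,R=fk(q,[k[0],k[1],k[2],k[3],k[4],k[5]],SG)
    return p+Ro.from_euler("z",q[0]).apply([0,k[6],0]),R
def fit():
    return least_squares(lambda k: np.concatenate([fk2(q,k)[0]-p for q,p,_ in D]),[0,.3,.4,0,.4,.2,.03])
K=fit()
LO=np.array([-3.03,-.79,.23,-1.04,0,-2.55]);HI=np.array([3.03,2.21,2.52,4.18,3.07,2.55])
def ik(p,R,q0):
    def f(q):
        P,r=fk2(q,K.x); return np.r_[(P-p)*5,(R.inv()*r).as_rotvec()]
    return least_squares(f,q0,bounds=(LO,HI))
E
python3 - <<'E'
from kin2 import *
print(np.round(K.x,3),np.abs(K.fun).max())
q0=ctrl.get_obs()["qpos"]; C=Ro.from_euler("z",case()[2])
for s in (1,-1):
  for tilt in (35,45,55):
    a=np.radians(tilt); tz=np.array([np.cos(a),0,-np.sin(a)]); ty=np.array([0,s,0.]); tx=np.cross(ty,tz)
    R=C*Ro.from_matrix(np.c_[tx,ty,tz])
    for nm,tip in(("start",(-.098,-.02,.066)),("out",(-.15,-.02,.12)),("lift",(-.03,.0,.2)),):
      tcp=np.array(tip)-.097*tz; o=ik(c2w(tcp),R,q0); print(s,tilt,nm,np.round(o.x,2),"err",round(o.cost,6))
E
```

```text
[ 0.001  0.215  0.422 -0.035  0.446  0.172  0.036] 0.0033034843508458756
1 35 start [ 0.25  0.33  1.97  0.47  0.38 -2.55] err 0.184584
1 35 out [ 0.16  0.16  2.03  0.47  0.52 -2.55] err 0.192067
1 35 lift [ 0.3   0.18  1.84  0.6   0.61 -2.55] err 0.082668
1 45 start [ 0.25  0.34  1.93  0.42  0.49 -2.55] err 0.1032
1 45 out [ 0.16  0.17  1.98  0.41  0.61 -2.55] err 0.111841
1 45 lift [ 0.3   0.2   1.78  0.54  0.72 -2.55] err 0.034713
1 55 start [ 0.25  0.35  1.87  0.37  0.6  -2.55] err 0.046704
1 55 out [ 0.17  0.2   1.93  0.34  0.72 -2.55] err 0.054677
1 55 lift [ 0.31  0.24  1.7   0.46  0.84 -2.55] err 0.008021
-1 35 start [ 0.    0.46  2.02  1.47  0.84 -0.73] err 0.0
-1 35 out [-0.11  0.3   2.07  1.31  0.93 -0.61] err 0.0
-1 35 lift [ 0.16  0.24  1.91  1.24  0.8  -0.24] err 0.0
-1 45 start [ 0.06  0.41  1.98  1.2   0.73 -0.43] err 0.0
-1 45 out [-0.04  0.25  2.02  1.06  0.84 -0.34] err 0.0
-1 45 lift [0.21 0.23 1.82 0.92 0.79 0.08] err 0.0
-1 55 start [ 0.13  0.38  1.91  0.87  0.69 -0.07] err 0.0
-1 55 out [ 0.03  0.23  1.96  0.78  0.81 -0.04] err 0.0
-1 55 lift [0.27 0.24 1.73 0.62 0.85 0.37] err 0.0
```

Run:
```python
from kin2 import *
T=load("top")
for u,v in((308,190),(413,190),(308,110)): print(onz(T,u,v,.06))
C=Ro.from_euler("z",case()[2]); a=np.radians(45); tz=np.array([np.cos(a),0,-np.sin(a)]); ty=np.array([0,-1,0.]); tx=np.cross(ty,tz)
R=C*Ro.from_matrix(np.c_[tx,ty,tz]); np.save("Rfront.npy",R.as_matrix())
rows(c2w((-.23,-.03,.30)),R,n=30,step=.02)
# box corners of gripper body at 'start'
tcp=np.array([-.098,-.02,.066])-.097*tz
for dx in(-.037,.037):
  for dy in(-.088,.088):
    for dz in (0,-.08): print(np.round(c2w(tcp+dx*tx+dy*ty+dz*tz),3))
```

```text
[0.63371582 0.18483099 0.06      ]
[ 0.63416164 -0.03580502  0.06      ]
[0.80760653 0.18425444 0.06      ]
{'tx': -0.08, 'ty': -0.46, 'tz': 0.19, 'rx': -0.45, 'ry': 0.45, 'rz': 0.77}
{'tx': -0.11, 'ty': -0.46, 'tz': 0.17, 'rx': -0.45, 'ry': 0.45, 'rz': 0.77}
{'tx': -0.14, 'ty': -0.46, 'tz': 0.15, 'rx': -0.45, 'ry': 0.45, 'rz': 0.77}
{'tx': -0.16, 'ty': -0.45, 'tz': 0.14, 'rx': -0.45, 'ry': 0.45, 'rz': 0.77}
{'tx': -0.19, 'ty': -0.45, 'tz': 0.12, 'rx': -0.45, 'ry': 0.45, 'rz': 0.77}
{'tx': -0.22, 'ty': -0.44, 'tz': 0.09, 'rx': -0.45, 'ry': 0.45, 'rz': 0.77}
{'tx': -0.25, 'ty': -0.43, 'tz': 0.07, 'rx': -0.45, 'ry': 0.45, 'rz': 0.77}
{'tx': -0.27, 'ty': -0.42, 'tz': 0.05, 'rx': -0.45, 'ry': 0.45, 'rz': 0.77}
{'tx': -0.29, 'ty': -0.4, 'tz': 0.03, 'rx': -0.45, 'ry': 0.45, 'rz': 0.77}
{'tx': -0.32, 'ty': -0.39, 'tz': 0.01, 'rx': -0.45, 'ry': 0.45, 'rz': 0.77}
{'tx': -0.34, 'ty': -0.37, 'tz': -0.01, 'rx': -0.45, 'ry': 0.45, 'rz': 0.77}
{'tx': -0.1, 'ty': -0.1, 'tz': -0.01, 'rx': -0.45, 'ry': 0.45, 'rz': 0.77}
{'tx': 0.0, 'ty': 0.0, 'tz': 0.0, 'rx': -0.45, 'ry': 0.45, 'rz': 0.77}
{'tx': 0.0
[... 692 characters left out ...]
: 0.77}
{'tx': 0.0, 'ty': 0.0, 'tz': 0.0, 'rx': -0.45, 'ry': 0.45, 'rz': 0.77}
{'tx': 0.0, 'ty': 0.0, 'tz': 0.0, 'rx': -0.45, 'ry': 0.45, 'rz': 0.77}
{'tx': 0.0, 'ty': 0.0, 'tz': 0.0, 'rx': -0.45, 'ry': 0.45, 'rz': 0.77}
{'tx': 0.0, 'ty': 0.0, 'tz': 0.0, 'rx': -0.11, 'ry': 0.11, 'rz': 0.19}
{'tx': 0.0, 'ty': 0.0, 'tz': 0.0, 'rx': 0.0, 'ry': -0.0, 'rz': -0.0}
{'tx': 0.0, 'ty': 0.0, 'tz': 0.0, 'rx': -0.0, 'ry': 0.0, 'rz': -0.0}
{'tx': 0.0, 'ty': 0.0, 'tz': 0.0, 'rx': -0.0, 'ry': 0.0, 'rz': -0.0}
left [0. 0. 0.] deg 3.555968236953806e-15
[0.407 0.189 0.108]
[0.383 0.137 0.165]
[0.566 0.113 0.108]
[0.542 0.062 0.165]
[0.43  0.236 0.161]
[0.405 0.185 0.217]
[0.589 0.161 0.161]
[0.565 0.11  0.217]
```

```bash
python3 -m pendant '[{"tx":-0.08,"ty":-0.46,"tz":0.19,"rx":-0.58,"ry":0.58,"rz":1,"grip":1},{"tx":-0.12,"ty":-0.46,"tz":0.16,"rx":-0.58,"ry":0.58,"rz":1,"grip":1},{"tx":-0.16,"ty":-0.46,"tz":0.14,"rx":-0.58,"ry":0.58,"rz":1,"grip":1},{"tx":-0.19,"ty":-0.45,"tz":0.12,"rx":-0.58,"ry":0.58,"rz":1,"grip":1},{"tx":-0.22,"ty":-0.44,"tz":0.09,"rx":-0.58,"ry":0.58,"rz":1,"grip":1},{"tx":-0.26,"ty":-0.43,"tz":0.07,"rx":-0.58,"ry":0.58,"rz":1,"grip":1},{"tx":-0.29,"ty":-0.4,"tz":0.05,"rx":-0.58,"ry":0.58,"rz":1,"grip":1},{"tx":-0.32,"ty":-0.38,"tz":0.02,"rx":-0.58,"ry":0.58,"rz":1,"grip":1}]' 30
python3 - <<'E'
from kin2 import *
st(); R=Ro.from_matrix(np.load("Rfront.npy"))
rows(c2w((-.23,-.03,.30)),R,n=10,step=.02)
E
```

```text
time_s: 8.1
ee_pos: [0.4947, 0.1733, 0.3066]
eef_rot: [3.14, -0.263, 2.085]
force: [0.3, -0.8, 0.5]
grip_width: 0.0008
t 8.1 q [ 0.18  0.27  1.57  0.25  1.4  -0.38] w 0.0008
tcp world [0.4947 0.1733 0.3066] case [-0.1693 -0.0176  0.3066] tip case [-0.1546  0.0029  0.213 ] toolz [ 0.152  0.212 -0.966] tooly [ 0.817 -0.577  0.002]
F case [-0.59 -0.58  0.53]
{'tx': -0.36, 'ty': -0.34, 'tz': -0.04, 'rx': -0.45, 'ry': 0.45, 'rz': 0.78}
{'tx': -0.38, 'ty': -0.32, 'tz': -0.07, 'rx': -0.45, 'ry': 0.45, 'rz': 0.78}
{'tx': -0.39, 'ty': -0.3, 'tz': -0.09, 'rx': -0.45, 'ry': 0.45, 'rz': 0.78}
{'tx': -0.05, 'ty': -0.03, 'tz': -0.01, 'rx': -0.45, 'ry': 0.45, 'rz': 0.78}
{'tx': 0.0, 'ty': 0.0, 'tz': 0.0, 'rx': -0.45, 'ry': 0.45, 'rz': 0.78}
{'tx': 0.0, 'ty': 0.0, 'tz': 0.0, 'rx': -0.45, 'ry': 0.45, 'rz': 0.78}
{'tx': 0.0, 'ty': 0.0, 'tz': 0.0, 'rx': -0.45, 'ry': 0.45, 'rz': 0.78}
{'tx': 0.0, 'ty': 0.0, 'tz': 0.0, 'rx': -0.45, 'ry': 0.45, 'rz': 0.78}
{'tx': 0.0, 'ty': 0.0, 'tz': 0.0, 'rx': -0.45, 'ry': 0.45, 'rz': 0.78}
{'tx': 0.0, 'ty': 0.0, 'tz': 0.0, 'rx': -0.45, 'ry': 0.45, 'rz': 0.78}
left [0. 0. 0.] deg 21.810165624190674
```

```bash
python3 -m pendant '[{"tx":-0.37,"ty":-0.34,"tz":-0.04,"rx":-0.58,"ry":0.58,"rz":1,"grip":1},{"tx":-0.38,"ty":-0.31,"tz":-0.07,"rx":-0.58,"ry":0.58,"rz":1,"grip":1},{"tx":-0.4,"ty":-0.28,"tz":-0.1,"rx":-0.58,"ry":0.58,"rz":1,"grip":1},{"tx":0,"ty":0,"tz":0,"rx":-0.58,"ry":0.58,"rz":1,"grip":1},{"tx":0,"ty":0,"tz":0,"rx":-0.58,"ry":0.58,"rz":1,"grip":1},{"tx":0,"ty":0,"tz":0,"rx":-0.58,"ry":0.58,"rz":1,"grip":1},{"tx":0,"ty":0,"tz":0,"rx":-0.58,"ry":0.58,"rz":1,"grip":1},{"tx":0,"ty":0,"tz":0,"rx":-0.58,"ry":0.58,"rz":1,"grip":1}]' 30
python3 - <<'E'
from kin2 import *
st(); R=Ro.from_matrix(np.load("Rfront.npy"))
rows(c2w((-.20,-.02,.23)),R,n=10,step=.02)
E
```

```text
time_s: 8.77
ee_pos: [0.4773, 0.1071, 0.2998]
eef_rot: [3.065, -0.637, 1.444]
force: [0.1, -0.3, 0.4]
grip_width: 0.0002
t 8.77 q [-0.07  0.12  1.83  0.7   1.16 -0.19] w 0.0002
tcp world [0.4773 0.1071 0.2998] case [-0.2366 -0.0302  0.2998] tip case [-0.1796 -0.0195  0.2221] toolz [ 0.588  0.11  -0.802] tooly [ 0.265 -0.962  0.062]
F case [-0.26 -0.21  0.39]
{'tx': -0.07, 'ty': -0.03, 'tz': 0.49, 'rx': -0.42, 'ry': 0.45, 'rz': 0.79}
{'tx': -0.09, 'ty': -0.04, 'tz': 0.49, 'rx': -0.42, 'ry': 0.45, 'rz': 0.79}
{'tx': -0.1, 'ty': -0.05, 'tz': 0.49, 'rx': -0.42, 'ry': 0.45, 'rz': 0.79}
{'tx': -0.12, 'ty': -0.05, 'tz': 0.47, 'rx': -0.42, 'ry': 0.45, 'rz': 0.79}
{'tx': 0.0, 'ty': 0.0, 'tz': 0.0, 'rx': -0.17, 'ry': 0.19, 'rz': 0.33}
{'tx': 0.0, 'ty': 0.0, 'tz': 0.0, 'rx': 0.0, 'ry': -0.0, 'rz': 0.0}
{'tx': 0.0, 'ty': 0.0, 'tz': 0.0, 'rx': 0.0, 'ry': -0.0, 'rz': 0.0}
{'tx': 0.0, 'ty': 0.0, 'tz': 0.0, 'rx': 0.0, 'ry': -0.0, 'rz': 0.0}
{'tx': 0.0, 'ty': 0.0, 'tz': 0.0, 'rx': 0.0, 'ry': -0.0, 'rz': 0.0}
{'tx': 0.0, 'ty': 0.0, 'tz': 0.0, 'rx': 0.0, 'ry': -0.0, 'rz': 0.0}
left [0. 0. 0.] deg 1.5902773407317584e-15
```

```bash
python3 -m pendant '[{"tx":0,"ty":0,"tz":0,"rx":-0.42,"ry":0.45,"rz":0.79,"grip":1},{"tx":0,"ty":0,"tz":0,"rx":-0.42,"ry":0.45,"rz":0.79,"grip":1},{"tx":0,"ty":0,"tz":0,"rx":-0.42,"ry":0.45,"rz":0.79,"grip":1},{"tx":0,"ty":0,"tz":0,"rx":-0.42,"ry":0.45,"rz":0.79,"grip":1},{"tx":0,"ty":0,"tz":0,"rx":-0.17,"ry":0.19,"rz":0.33,"grip":1}]' 30
python3 - <<'E'
from kin2 import *
st(); R=Ro.from_matrix(np.load("Rfront.npy"))
rows(c2w((-.209,-.012,.177)),R,n=8,step=.025)
E
```

```text
time_s: 9.18
ee_pos: [0.4761, 0.1053, 0.2997]
eef_rot: [-3.138, -0.796, 1.103]
force: [0.7, 0.4, -0.1]
grip_width: 0.0002
t 9.18 q [-0.1   0.07  1.93  0.9   1.02 -0.08] w 0.0002
tcp world [0.4761 0.1053 0.2997] case [-0.2387 -0.0298  0.2997] tip case [-0.1694 -0.0313  0.2319] toolz [ 0.714 -0.016 -0.7  ] tooly [-0.024 -1.    -0.002]
F case [ 0.64 -0.49 -0.1 ]
{'tx': -0.33, 'ty': -0.09, 'tz': 0.52, 'rx': 0.22, 'ry': -0.15, 'rz': -0.27}
{'tx': -0.32, 'ty': -0.09, 'tz': 0.53, 'rx': 0.0, 'ry': 0.0, 'rz': -0.0}
{'tx': -0.32, 'ty': -0.09, 'tz': 0.53, 'rx': -0.0, 'ry': 0.0, 'rz': -0.0}
{'tx': -0.32, 'ty': -0.09, 'tz': 0.53, 'rx': -0.0, 'ry': -0.0, 'rz': 0.0}
{'tx': -0.32, 'ty': -0.09, 'tz': 0.53, 'rx': -0.0, 'ry': -0.0, 'rz': -0.0}
{'tx': -0.03, 'ty': -0.01, 'tz': 0.05, 'rx': -0.0, 'ry': -0.0, 'rz': -0.0}
{'tx': 0.0, 'ty': 0.0, 'tz': 0.0, 'rx': -0.0, 'ry': -0.0, 'rz': -0.0}
{'tx': 0.0, 'ty': 0.0, 'tz': 0.0, 'rx': -0.0, 'ry': -0.0, 'rz': -0.0}
left [0. 0. 0.] deg 1.5902773407317584e-15
```

```bash
python3 -m pendant '[{"tx":-0.33,"ty":-0.09,"tz":0.52,"rx":0.22,"ry":-0.15,"rz":-0.27,"grip":1},{"tx":-0.32,"ty":-0.09,"tz":0.53,"rx":0,"ry":0,"rz":0,"grip":1},{"tx":-0.32,"ty":-0.09,"tz":0.53,"rx":0,"ry":0,"rz":0,"grip":1},{"tx":-0.32,"ty":-0.09,"tz":0.53,"rx":0,"ry":0,"rz":0,"grip":1},{"tx":-0.32,"ty":-0.09,"tz":0.53,"rx":0,"ry":0,"rz":0,"grip":1},{"tx":0,"ty":0,"tz":0,"rx":0,"ry":0,"rz":0,"grip":1}]' 30
python3 - <<'E'
from kin2 import *
st(); R=Ro.from_matrix(np.load("Rfront.npy"))
rows(c2w((-.209,-.012,.177)),R,n=2,step=.025)
pic("top","t8.png",(200,150,360,310),3.7)
pic("scene","s8.png",(180,180,340,340),3.7)
E
```

```text
time_s: 9.68
ee_pos: [0.4724, 0.1393, 0.1773]
eef_rot: [3.127, -0.784, 1.137]
force: [0.5, 0.1, -0.6]
grip_width: 0.0006
t 9.68 q [-0.02  0.27  2.03  1.1   0.8  -0.37] w 0.0006
tcp world [0.4724 0.1393 0.1773] case [-0.2096 -0.0119  0.1773] tip case [-0.1411 -0.0128  0.1086] toolz [ 0.706 -0.009 -0.708] tooly [-0.003 -1.     0.011]
F case [ 0.33 -0.44 -0.61]
{'tx': 0.01, 'ty': 0.0, 'tz': 0.01, 'rx': 0.13, 'ry': 0.02, 'rz': 0.08}
{'tx': 0.0, 'ty': 0.0, 'tz': 0.0, 'rx': 0.0, 'ry': -0.0, 'rz': 0.0}
left [0. 0. 0.] deg 1.5902773407317584e-15
```

View pics/t8.png

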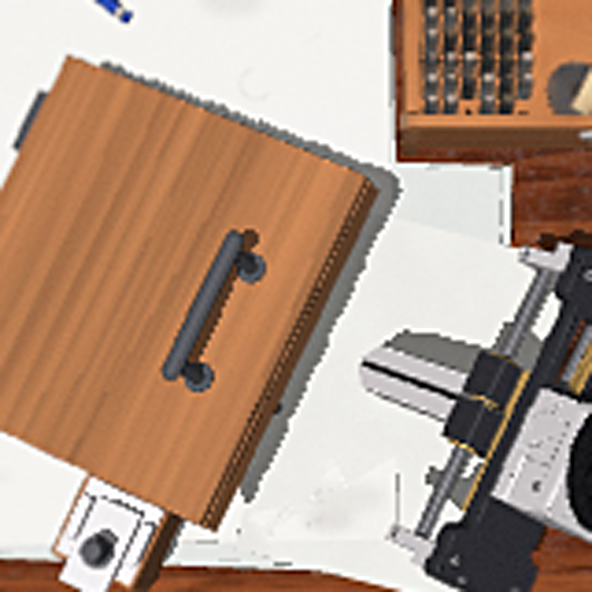

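View pics/s8.png

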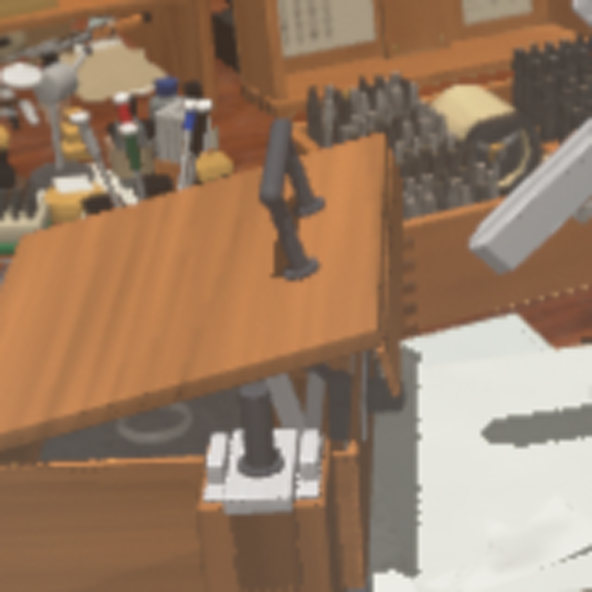

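Run:
```python
from kin2 import *
T=load("top"); P=case()
def w2c(w): return Ro.from_euler("z",P[2]).inv().apply(np.array(w)-[P[0],P[1],0])
for z in (.056,.064,.072): print(w2c(onz(T,278/3.7+200,408/3.7+150,z)))
for u,v in((365,362),(368,396),(392,405),(400,335)): print(w2c(onz(T,u/3.7+200,v/3.7+150,.109)))
print("model tip px",(np.array(proj(T,c2w((-.1411,-.0128,.1086))))-[200,150])*3.7)
```

```text
[-0.10036351  0.02332323  0.056     ]
[-0.10092888  0.02380486  0.064     ]
[-0.10149424  0.0242865   0.072     ]
[-0.13565277 -0.01564655  0.109     ]
[-0.14488852  0.0002121   0.109     ]
[-0.15855465 -0.00087696  0.109     ]
[-0.14643802 -0.03681502  0.109     ]
model tip px [371.94010045 371.16772504]
```

```bash
python3 -m pendant '[{"tx":0,"ty":0,"tz":0.45,"rx":0.13,"ry":0,"rz":0.08,"grip":1},{"tx":0,"ty":0,"tz":0.45,"rx":0,"ry":0,"rz":0,"grip":1},{"tx":0,"ty":0,"tz":0.3,"rx":0,"ry":0,"rz":0,"grip":1}]' 30
python3 - <<'E'
from kin2 import *
st(); R=Ro.from_matrix(np.load("Rfront.npy"))
rows(c2w((-.098-.0686,-.012,.066+.0686)),R,n=2,step=.025)
E
```

```text
time_s: 10.03
ee_pos: [0.492, 0.1683, 0.1533]
eef_rot: [3.123, -0.792, 1.14]
force: [0.3, 0.7, -0.3]
grip_width: 0.0005
t 10.03 q [ 0.05  0.36  1.99  1.18  0.74 -0.41] w 0.0005
tcp world [0.492  0.1683 0.1533] case [-0.175  -0.0172  0.1533] tip case [-0.1059 -0.0183  0.0852] toolz [ 0.712 -0.011 -0.702] tooly [-0.003 -1.     0.013]
F case [ 0.75  0.02 -0.31]
{'tx': -0.19, 'ty': -0.14, 'tz': 0.48, 'rx': 0.16, 'ry': -0.09, 'rz': 0.1}
{'tx': 0.0, 'ty': 0.0, 'tz': 0.0, 'rx': -0.0, 'ry': 0.0, 'rz': -0.0}
left [0. 0. 0.] deg 6.556881449863406e-15
```

```bash
python3 -m pendant '[{"tx":-0.19,"ty":-0.14,"tz":0.24,"rx":0.16,"ry":-0.09,"rz":0.1,"grip":1},{"tx":0,"ty":0,"tz":0.2,"rx":0,"ry":0,"rz":0,"grip":1},{"tx":0,"ty":0,"tz":0,"rx":0,"ry":0,"rz":0,"grip":1}]' 30
python3 - <<'E'
from kin2 import *
st(); R=Ro.from_matrix(np.load("Rfront.npy"))
rows(c2w((-.098-.0686,-.012,.066+.0686)),R,n=2,step=.025)
E
```

```text
time_s: 10.28
ee_pos: [0.4911, 0.1781, 0.1362]
eef_rot: [3.139, -0.787, 1.133]
force: [0.2, -0.4, 0.5]
grip_width: 0.0007
t 10.28 q [ 0.07  0.4   1.99  1.21  0.72 -0.44] w 0.0007
tcp world [0.4911 0.1781 0.1362] case [-0.1665 -0.0123  0.1362] tip case [-0.0978 -0.0123  0.0677] toolz [ 0.708 -0.    -0.706] tooly [ 0.002 -1.     0.002]
F case [-0.25 -0.38  0.53]
{'tx': -0.03, 'ty': -0.01, 'tz': 0.03, 'rx': 0.0, 'ry': -0.03, 'rz': 0.03}
{'tx': 0.0, 'ty': 0.0, 'tz': 0.0, 'rx': 0.0, 'ry': 0.0, 'rz': 0.0}
left [0. 0. 0.] deg 1.5902773407317584e-15
```

```bash
python3 -m pendant '[{"tx":0,"ty":-0.1,"tz":0.03,"rx":0,"ry":0,"rz":0,"grip":1},{"tx":0,"ty":-0.1,"tz":0,"rx":0,"ry":0,"rz":0,"grip":1},{"tx":0,"ty":-0.1,"tz":0,"rx":0,"ry":0,"rz":0,"grip":1},{"tx":0,"ty":0,"tz":0,"rx":0,"ry":0,"rz":0,"grip":1}]' 30; python3 -c "
from plan import *
st()"
```

```text
time_s: 10.62
ee_pos: [0.4797, 0.1839, 0.1365]
eef_rot: [3.138, -0.788, 1.133]
force: [-1.1, 0.0, 0.9]
grip_width: 0.0002
t 10.62 q [ 0.08  0.38  2.01  1.23  0.71 -0.45] w 0.0002
tcp world [0.4797 0.1839 0.1365] case [-0.1661  0.0006  0.1365] tip case [-0.0973  0.0005  0.0681] toolz [ 0.709 -0.001 -0.705] tooly [ 0.001 -1.     0.003]
F case [-0.48  1.02  0.86]
```

```bash
python3 -m pendant '[{"tx":0,"ty":-0.05,"tz":0,"rx":0,"ry":0,"rz":0,"grip":1},{"tx":0,"ty":-0.05,"tz":0,"rx":0,"ry":0,"rz":0,"grip":1}]' 30; python3 -c "
from plan import *
st()"
```

```text
time_s: 10.78
ee_pos: [0.4759, 0.1855, 0.1372]
eef_rot: [3.137, -0.789, 1.134]
force: [-0.5, -0.5, 0.2]
grip_width: 0.0005
t 10.78 q [ 0.09  0.37  2.02  1.24  0.7  -0.45] w 0.0005
tcp world [0.4759 0.1855 0.1372] case [-0.1663  0.0047  0.1372] tip case [-0.0974  0.0045  0.0688] toolz [ 0.709 -0.002 -0.705] tooly [ 0.001 -1.     0.004]
F case [-0.68  0.26  0.18]
```

```bash
python3 -m pendant '[{"tx":-0.04,"ty":-0.05,"tz":0.03,"rx":0,"ry":0,"rz":0,"grip":1},{"tx":0,"ty":-0.05,"tz":0,"rx":0,"ry":0,"rz":0,"grip":1}]' 30; python3 -c "
from plan import *
st()"
```

```text
time_s: 10.95
ee_pos: [0.4718, 0.187, 0.1354]
eef_rot: [3.136, -0.789, 1.134]
force: [0.6, -0.0, -0.6]
grip_width: 0.0007
t 10.95 q [ 0.09  0.37  2.03  1.25  0.7  -0.46] w 0.0007
tcp world [0.4718 0.187  0.1354] case [-0.1666  0.009   0.1354] tip case [-0.0978  0.0088  0.0671] toolz [ 0.71  -0.002 -0.705] tooly [ 0.001 -1.     0.004]
F case [ 0.24 -0.6  -0.58]
```

```bash
python3 -m pendant '[{"tx":-0.02,"ty":-0.05,"tz":0.01,"rx":0,"ry":0,"rz":0,"grip":1},{"tx":0,"ty":-0.05,"tz":0,"rx":0,"ry":0,"rz":0,"grip":1}]' 30; python3 -c "
from plan import *
st()"
```

```text
time_s: 11.12
ee_pos: [0.4679, 0.1885, 0.1345]
eef_rot: [3.135, -0.789, 1.134]
force: [2.3, -1.5, 0.2]
grip_width: 0.0004
t 11.12 q [ 0.1   0.37  2.04  1.26  0.69 -0.47] w 0.0004
tcp world [0.4679 0.1885 0.1345] case [-0.167   0.0131  0.1345] tip case [-0.0982  0.0128  0.0662] toolz [ 0.71  -0.003 -0.704] tooly [ 0.    -1.     0.005]
F case [-0.36 -2.74  0.19]
```

```bash
python3 -m pendant '[{"tx":0,"ty":-0.05,"tz":0,"rx":0,"ry":0,"rz":0,"grip":1},{"tx":0,"ty":-0.05,"tz":0,"rx":0,"ry":0,"rz":0,"grip":1}]' 30; python3 -c "
from plan import *
st()"
```

```text
time_s: 11.28
ee_pos: [0.4645, 0.1899, 0.1346]
eef_rot: [3.133, -0.789, 1.134]
force: [3.1, -2.1, 0.6]
grip_width: 0.0005
t 11.28 q [ 0.1   0.36  2.05  1.26  0.69 -0.47] w 0.0005
tcp world [0.4645 0.1899 0.1346] case [-0.1671  0.0168  0.1346] tip case [-0.0983  0.0163  0.0663] toolz [ 0.71  -0.005 -0.705] tooly [-0.001 -1.     0.006]
F case [-0.57 -3.66  0.61]
```

```bash
python3 -m pendant '[{"tx":0,"ty":-0.05,"tz":0,"rx":0,"ry":0,"rz":0,"grip":1},{"tx":0,"ty":-0.05,"tz":0,"rx":0,"ry":0,"rz":0,"grip":1}]' 30; python3 -c "
from plan import *
st()"
```

```text
time_s: 11.45
ee_pos: [0.4609, 0.1917, 0.1348]
eef_rot: [3.132, -0.789, 1.134]
force: [3.0, -1.5, 0.7]
grip_width: 0.0008
t 11.45 q [ 0.11  0.35  2.06  1.27  0.68 -0.48] w 0.0008
tcp world [0.4609 0.1917 0.1348] case [-0.1671  0.0208  0.1348] tip case [-0.0982  0.0202  0.0665] toolz [ 0.71  -0.006 -0.704] tooly [-0.002 -1.     0.007]
F case [-0.07 -3.33  0.68]
```

```bash
python3 -m pendant '[{"tx":0,"ty":-0.05,"tz":0,"rx":0,"ry":0,"rz":0,"grip":1},{"tx":0,"ty":-0.04,"tz":0,"rx":0,"ry":0,"rz":0,"grip":1}]' 30; python3 -c "
from plan import *
st()"
```

```text
time_s: 11.62
ee_pos: [0.4576, 0.1934, 0.1351]
eef_rot: [3.131, -0.79, 1.134]
force: [2.2, -1.3, 1.1]
grip_width: 0.0001
t 11.62 q [ 0.11  0.35  2.07  1.28  0.68 -0.48] w 0.0001
tcp world [0.4576 0.1934 0.1351] case [-0.167   0.0246  0.1351] tip case [-0.0981  0.0239  0.0668] toolz [ 0.71  -0.007 -0.704] tooly [-0.003 -1.     0.007]
F case [-0.21 -2.59  1.13]
```

```bash
python3 -m pendant '[{"tx":0,"ty":-0.04,"tz":0,"rx":0,"ry":0,"rz":0,"grip":1},{"tx":0,"ty":-0.03,"tz":0,"rx":0,"ry":0,"rz":0,"grip":1}]' 30; python3 -c "
from plan import *
st()"
```

```text
time_s: 11.78
ee_pos: [0.4549, 0.1948, 0.1353]
eef_rot: [3.131, -0.79, 1.134]
force: [3.2, -1.3, 0.4]
grip_width: 0.0004
t 11.78 q [ 0.12  0.34  2.08  1.28  0.67 -0.48] w 0.0004
tcp world [0.4549 0.1948 0.1353] case [-0.1669  0.0276  0.1353] tip case [-0.0979  0.0269  0.067 ] toolz [ 0.71  -0.007 -0.704] tooly [-0.003 -1.     0.008]
F case [ 0.19 -3.41  0.44]
```

```bash
python3 -m pendant '[{"tx":0,"ty":-0.03,"tz":0,"rx":0,"ry":0,"rz":0,"grip":1}]' 30; python3 -c "
from plan import *
st()"
```

```text
time_s: 11.87
ee_pos: [0.4537, 0.1954, 0.1353]
eef_rot: [3.131, -0.79, 1.134]
force: [2.5, -1.3, 1.5]
grip_width: 0.0004
t 11.87 q [ 0.12  0.34  2.08  1.28  0.67 -0.48] w 0.0004
tcp world [0.4537 0.1954 0.1353] case [-0.1668  0.0289  0.1353] tip case [-0.0979  0.0282  0.0671] toolz [ 0.71  -0.007 -0.704] tooly [-0.003 -1.     0.008]
F case [-0.11 -2.86  1.45]
```

```bash
python3 -m pendant '[{"tx":0,"ty":-0.03,"tz":0,"rx":0,"ry":0,"rz":0,"grip":1}]' 30; python3 -c "
from plan import *
st()"
```

```text
time_s: 11.95
ee_pos: [0.4526, 0.196, 0.1354]
eef_rot: [3.13, -0.79, 1.134]
force: [3.9, -2.0, 1.4]
grip_width: 0.0007
t 11.95 q [ 0.12  0.34  2.08  1.29  0.67 -0.48] w 0.0007
tcp world [0.4526 0.196  0.1354] case [-0.1668  0.0302  0.1354] tip case [-0.0978  0.0294  0.0671] toolz [ 0.711 -0.008 -0.704] tooly [-0.003 -1.     0.008]
F case [-0.16 -4.36  1.37]
```

```bash
python3 -m pendant '[{"tx":0,"ty":-0.025,"tz":0,"rx":0,"ry":0,"rz":0,"grip":1}]' 30; python3 -c "
from plan import *
st()"
```

```text
time_s: 12.03
ee_pos: [0.4517, 0.1964, 0.1354]
eef_rot: [3.13, -0.79, 1.134]
force: [3.0, -2.1, -0.2]
grip_width: 0.0004
t 12.03 q [ 0.12  0.34  2.08  1.29  0.67 -0.48] w 0.0004
tcp world [0.4517 0.1964 0.1354] case [-0.1667  0.0312  0.1354] tip case [-0.0978  0.0305  0.0672] toolz [ 0.711 -0.008 -0.704] tooly [-0.003 -1.     0.008]
F case [-0.66 -3.59 -0.16]
```

```bash
python3 -m pendant '[{"tx":0,"ty":-0.02,"tz":0,"rx":0,"ry":0,"rz":0,"grip":1}]' 30; python3 -c "
from plan import *
st()"
```

```text
time_s: 12.12
ee_pos: [0.4509, 0.1968, 0.1355]
eef_rot: [3.13, -0.79, 1.134]
force: [4.1, -2.1, 1.3]
grip_width: 0.0005
t 12.12 q [ 0.12  0.34  2.08  1.29  0.67 -0.49] w 0.0005
tcp world [0.4509 0.1968 0.1355] case [-0.1667  0.0321  0.1355] tip case [-0.0978  0.0313  0.0672] toolz [ 0.711 -0.008 -0.704] tooly [-0.003 -1.     0.008]
F case [-0.14 -4.57  1.33]
```

```bash
python3 -m pendant '[{"tx":0,"ty":-0.02,"tz":0,"rx":0,"ry":0,"rz":0,"grip":1}]' 30; python3 -c "
from plan import *
st()"
```

```text
time_s: 12.2
ee_pos: [0.4502, 0.1972, 0.1355]
eef_rot: [3.13, -0.79, 1.134]
force: [3.8, -1.4, 0.7]
grip_width: 0.0002
t 12.2 q [ 0.12  0.34  2.09  1.29  0.67 -0.49] w 0.0002
tcp world [0.4502 0.1972 0.1355] case [-0.1667  0.0329  0.1355] tip case [-0.0978  0.0321  0.0673] toolz [ 0.711 -0.008 -0.703] tooly [-0.003 -1.     0.008]
F case [ 0.33 -4.    0.69]
```

Run:
```python
from kin2 import *
c=pic("top","t9.png",(230,220,310,300),7.5)
c=pic("scene","s9.png",(230,230,310,310),7.5)
```

```text
(no output)
```

View pics/t9.png

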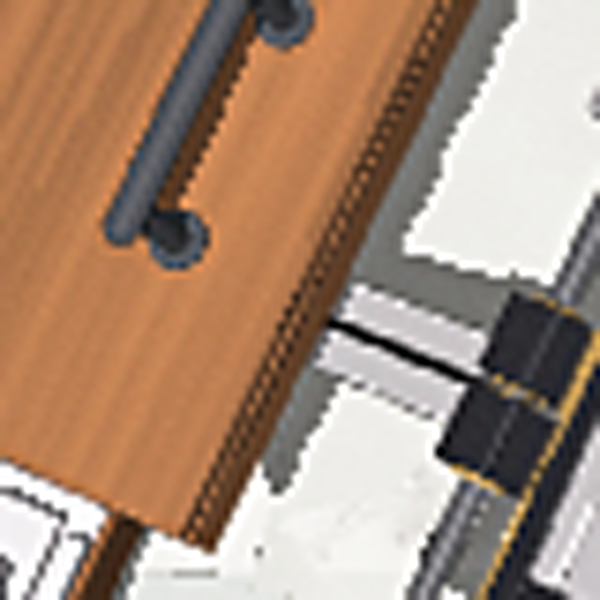

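View pics/s9.png

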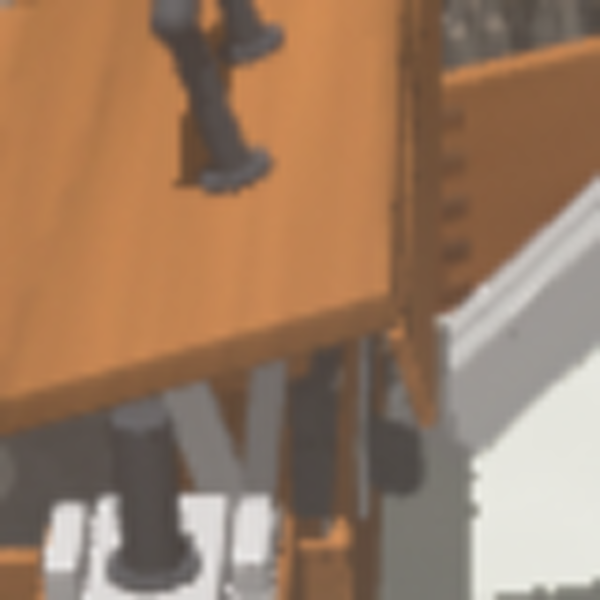

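```bash
python3 -m pendant '[{"tx":0,"ty":-0.02,"tz":0.03,"rx":0,"ry":0,"rz":0,"grip":1}]' 30; python3 -c "
from plan import *
st()"
```

```text
time_s: 12.38
ee_pos: [0.4501, 0.1981, 0.1349]
eef_rot: [3.129, -0.791, 1.135]
force: [-0.8, -15.9, 12.1]
grip_width: 0.0003
t 12.38 q [ 0.13  0.34  2.09  1.3   0.67 -0.49] w 0.0003
tcp world [0.4501 0.1981 0.1349] case [-0.166   0.0334  0.1349] tip case [-0.097   0.0325  0.0667] toolz [ 0.711 -0.009 -0.703] tooly [-0.004 -1.     0.009]
F case [-14.67  -6.1   12.1 ]
```

```bash
python3 -m pendant '[{"tx":0,"ty":-0.025,"tz":0,"rx":0,"ry":0,"rz":0,"grip":1}]' 30; python3 -c "
from plan import *
st()"
```

```text
time_s: 12.47
ee_pos: [0.4497, 0.1981, 0.1352]
eef_rot: [3.127, -0.791, 1.134]
force: [3.7, -10.4, 6.7]
grip_width: 0.0004
t 12.47 q [ 0.13  0.34  2.09  1.3   0.66 -0.49] w 0.0004
tcp world [0.4497 0.1981 0.1352] case [-0.1661  0.0337  0.1352] tip case [-0.0971  0.0326  0.0669] toolz [ 0.711 -0.011 -0.703] tooly [-0.005 -1.     0.01 ]
F case [-7.85 -7.78  6.68]
```

```bash
python3 -m pendant '[{"tx":0,"ty":0.1,"tz":-0.08,"rx":0,"ry":0,"rz":0,"grip":1},{"tx":0,"ty":0.1,"tz":-0.1,"rx":0,"ry":0,"rz":0,"grip":1},{"tx":0,"ty":0.1,"tz":-0.1,"rx":0,"ry":0,"rz":0,"grip":1}]' 30; python3 -c "
from plan import *
st()
c=pic('scene','s10.png',(230,230,310,310),7.5)
"
```

```text
time_s: 12.72
ee_pos: [0.4559, 0.1858, 0.1425]
eef_rot: [3.131, -0.789, 1.134]
force: [-0.4, 0.2, 0.5]
grip_width: 0.0006
t 12.72 q [ 0.09  0.33  2.08  1.25  0.69 -0.46] w 0.0006
tcp world [0.4559 0.1858 0.1425] case [-0.1746  0.0228  0.1425] tip case [-0.1057  0.0222  0.0742] toolz [ 0.71  -0.007 -0.704] tooly [-0.002 -1.     0.007]
F case [0.05 0.44 0.54]
```

View pics/s10.png

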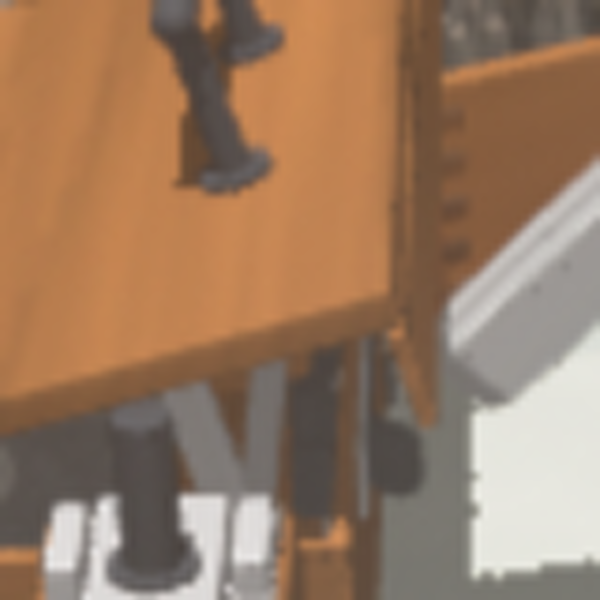

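```bash
python3 -m pendant '[{"tx":0.1,"ty":0.3,"tz":-0.05,"rx":0,"ry":0,"rz":0,"grip":1},{"tx":0.1,"ty":0.3,"tz":0,"rx":0,"ry":0,"rz":0,"grip":1},{"tx":0.08,"ty":0.1,"tz":0,"rx":0,"ry":0,"rz":0,"grip":1}]' 30
python3 - <<'E'
from plan import *
st()
tx=np.array([.707,0,.707]);tz=np.array([.707,0,-.707])
A=np.arange(.26,1.06,.05); L=[lidp((-.103,0,.058),a) for a in A]
for a,p,q in zip(A,L,L[1:]): print(round(a,2),np.round(p,3),"tx",round((q-p)@tx/.04,2),"tz",round((q-p)@tz/.04,2))
E
```

```text
time_s: 13.02
ee_pos: [0.4844, 0.1783, 0.1526]
eef_rot: [3.133, -0.789, 1.133]
force: [0.4, -0.0, -0.2]
grip_width: 0.0006
t 13.02 q [ 0.07  0.35  2.    1.18  0.73 -0.4 ] w 0.0006
tcp world [0.4844 0.1783 0.1526] case [-0.1691 -0.0061  0.1526] tip case [-0.1003 -0.0066  0.0842] toolz [ 0.709 -0.005 -0.705] tooly [-0.002 -1.     0.006]
F case [ 0.15 -0.4  -0.22]
0.26 [-0.102  0.     0.107] tx 0.19 tz -0.14
0.31 [-0.101  0.     0.116] tx 0.2 tz -0.13
0.36 [-0.099  0.     0.126] tx 0.21 tz -0.12
0.41 [-0.096  0.     0.135] tx 0.21 tz -0.11
0.46 [-0.093  0.     0.144] tx 0.22 tz -0.1
0.51 [-0.09   0.     0.153] tx 0.22 tz -0.08
0.56 [-0.086  0.     0.161] tx 0.22 tz -0.07
0.61 [-0.082  0.     0.17 ] tx 0.23 tz -0.06
0.66 [-0.077  0.     0.178] tx 0.23 tz -0.05
0.71 [-0.072  0.     0.186] tx 0.23 tz -0.04
0.76 [-0.066  0.     0.194] tx 0.23 tz -0.03
0.81 [-0.061  0.     0.201] tx 0.24 tz -0.02
0.86 [-0.054  0.     0.208] tx 0.24 tz -0.0
0.91 [-0.048  0.     0.215] tx 0.24 tz 0.01
0.96 [-0.041  0.     0.221] tx 0.24 tz 0.02
```

```bash
python3 -m pendant '[{"tx":0.12,"ty":0,"tz":-0.02,"rx":0,"ry":0,"rz":0,"grip":1},{"tx":0.12,"ty":0,"tz":-0.04,"rx":0,"ry":0,"rz":0,"grip":1},{"tx":0.1,"ty":0,"tz":-0.06,"rx":0,"ry":0,"rz":0,"grip":1}]' 30; python3 -c "
from plan import *
st()"
```

```text
time_s: 13.27
ee_pos: [0.4865, 0.183, 0.1645]
eef_rot: [3.135, -0.784, 1.13]
force: [2.9, -5.9, -3.3]
grip_width: 0.0008
t 13.27 q [ 0.08  0.33  1.99  1.15  0.73 -0.34] w 0.0008
tcp world [0.4865 0.183  0.1645] case [-0.164  -0.006   0.1645] tip case [-0.0955 -0.0065  0.0958] toolz [ 0.706 -0.006 -0.708] tooly [-0.004 -1.     0.004]
F case [-4.06 -5.16 -3.32]
```

```bash
python3 -m pendant '[{"tx":0.1,"ty":0,"tz":-0.06,"rx":0,"ry":0,"rz":0,"grip":1},{"tx":0.1,"ty":0,"tz":-0.06,"rx":0,"ry":0,"rz":0,"grip":1}]' 30; python3 -c "
from plan import *
st()"
```

```text
time_s: 13.43
ee_pos: [0.4866, 0.1848, 0.1731]
eef_rot: [3.136, -0.782, 1.128]
force: [0.6, -2.4, -4.7]
grip_width: 0.0002
t 13.43 q [ 0.09  0.32  1.98  1.12  0.73 -0.3 ] w 0.0002
tcp world [0.4866 0.1848 0.1731] case [-0.1623 -0.0053  0.1731] tip case [-0.094  -0.006   0.1043] toolz [ 0.704 -0.006 -0.71 ] tooly [-0.005 -1.     0.004]
F case [-1.94 -1.59 -4.7 ]
```

```bash
python3 -m pendant '[{"tx":0.12,"ty":0,"tz":-0.08,"rx":0,"ry":0,"rz":0,"grip":1},{"tx":0.12,"ty":0,"tz":-0.08,"rx":0,"ry":0,"rz":0,"grip":1}]' 30; python3 -c "
from plan import *
st()"
```

```text
time_s: 13.6
ee_pos: [0.4867, 0.1872, 0.1846]
eef_rot: [3.138, -0.78, 1.127]
force: [0.2, -1.2, -4.8]
grip_width: 0.0005
t 13.6 q [ 0.09  0.29  1.98  1.1   0.74 -0.26] w 0.0005
tcp world [0.4867 0.1872 0.1846] case [-0.1601 -0.0044  0.1846] tip case [-0.0918 -0.0049  0.1157] toolz [ 0.703 -0.005 -0.711] tooly [-0.005 -1.     0.003]
F case [-1.03 -0.73 -4.78]
```

```bash
python3 -m pendant '[{"tx":0.18,"ty":0,"tz":-0.1,"rx":0,"ry":0,"rz":0,"grip":1},{"tx":0.2,"ty":0,"tz":-0.11,"rx":0,"ry":0,"rz":0,"grip":1}]' 30; python3 -c "
from plan import *
st()
c=pic('scene','s11.png',(130,130,330,330),3)"
```

```text
time_s: 13.77
ee_pos: [0.4879, 0.1921, 0.2016]
eef_rot: [3.14, -0.779, 1.126]
force: [1.3, -1.0, -4.3]
grip_width: 0.0006
t 13.77 q [ 0.1   0.27  1.96  1.05  0.76 -0.2 ] w 0.0006
tcp world [0.4879 0.1921 0.2016] case [-0.1552 -0.0034  0.2016] tip case [-0.087  -0.0037  0.1325] toolz [ 0.702 -0.003 -0.712] tooly [-0.004 -1.     0.001]
F case [-0.34 -1.61 -4.3 ]
```

View pics/s11.png

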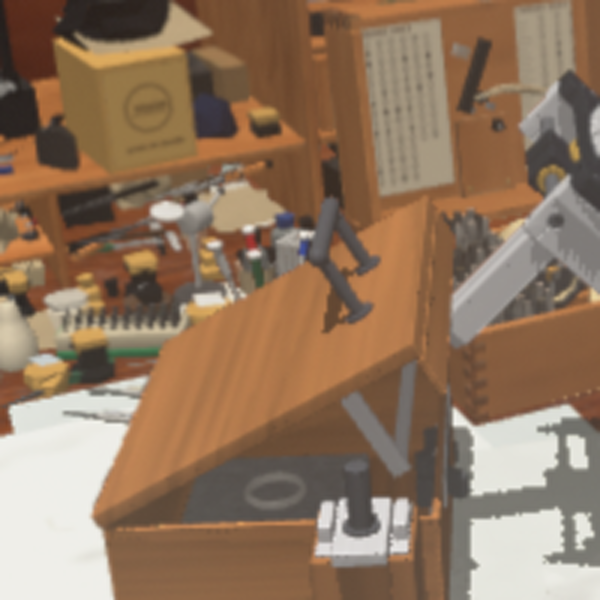

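```bash
python3 -m pendant '[{"tx":0.22,"ty":0,"tz":-0.09,"rx":0,"ry":0,"rz":0,"grip":1},{"tx":0.22,"ty":0,"tz":-0.08,"rx":0,"ry":0,"rz":0,"grip":1},{"tx":0.22,"ty":0,"tz":-0.07,"rx":0,"ry":0,"rz":0,"grip":1},{"tx":0.23,"ty":0,"tz":-0.06,"rx":0,"ry":0,"rz":0,"grip":1},{"tx":0.23,"ty":0,"tz":-0.05,"rx":0,"ry":0,"rz":0,"grip":1}]' 30; python3 -c "
from plan import *
st()"
```

```text
time_s: 14.23
ee_pos: [0.4961, 0.2133, 0.2452]
eef_rot: [-3.141, -0.778, 1.127]
force: [0.5, -0.9, -3.9]
grip_width: 0.0006
t 14.23 q [ 0.15  0.22  1.89  0.96  0.79 -0.03] w 0.0006
tcp world [0.4961 0.2133 0.2452] case [-0.1325 -0.0017  0.2452] tip case [-0.0644 -0.0018  0.1761] toolz [ 0.702 -0.001 -0.713] tooly [-0.002 -1.    -0.   ]
F case [-0.58 -0.86 -3.87]
```

```bash
python3 -m pendant '[{"tx":0.23,"ty":0,"tz":-0.04,"rx":0,"ry":0,"rz":0,"grip":1},{"tx":0.23,"ty":0,"tz":-0.03,"rx":0,"ry":0,"rz":0,"grip":1},{"tx":0.23,"ty":0,"tz":-0.02,"rx":0,"ry":0,"rz":0,"grip":1},{"tx":0.24,"ty":0,"tz":0,"rx":0,"ry":0,"rz":0,"grip":1}]' 30; python3 -c "
from plan import *
st()
c=pic('scene','s12.png',(130,80,330,280),3)"
```

```text
time_s: 14.57
ee_pos: [0.5053, 0.2362, 0.2746]
eef_rot: [-3.139, -0.775, 1.128]
force: [1.3, -2.3, -4.3]
grip_width: 0.0005
t 14.57 q [0.19 0.21 1.83 0.9  0.81 0.09] w 0.0005
tcp world [0.5053 0.2362 0.2746] case [-0.1079 -0.0003  0.2746] tip case [-4.000e-02 -1.000e-04  2.053e-01] toolz [ 0.7    0.001 -0.714] tooly [ 0.    -1.    -0.002]
F case [-1.56 -2.15 -4.28]
```

View pics/s12.png

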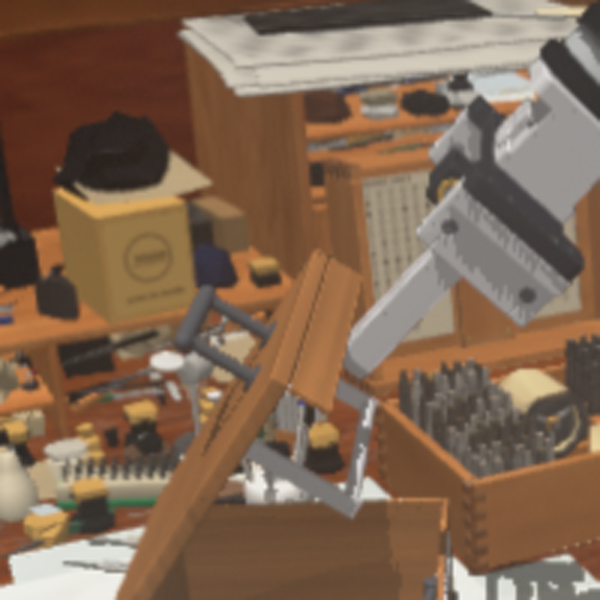

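```bash
python3 -m pendant '[{"tx":0.24,"ty":0,"tz":0,"rx":0,"ry":0,"rz":0,"grip":1},{"tx":0.24,"ty":0,"tz":0.01,"rx":0,"ry":0,"rz":0,"grip":1},{"tx":0.2,"ty":0,"tz":0.01,"rx":0,"ry":0,"rz":0,"grip":1},{"tx":0,"ty":0,"tz":0,"rx":0,"ry":0,"rz":0,"grip":1},{"tx":-0.1,"ty":0,"tz":0,"rx":0,"ry":0,"rz":0,"grip":1},{"tx":-0.3,"ty":0,"tz":-0.1,"rx":0,"ry":0,"rz":0,"grip":1},{"tx":-0.4,"ty":0,"tz":-0.4,"rx":0,"ry":0,"rz":0,"grip":1},{"tx":-0.2,"ty":0,"tz":-0.9,"rx":0,"ry":0,"rz":0,"grip":1}]' 30
python3 - <<'E'
from plan import *
st()
c=pic('scene','s13.png',(130,80,330,280),3)
for a in (.8,.9,1.0,1.1,1.2): print(a,[tuple(np.round((np.array(proj(c,c2w(lidp(p,a))))-[130,80])*3)) for p in((-.105,.102,.09),(-.105,-.102,.09),(-.103,.102,.058))])
E
```

```text
time_s: 15.28
ee_pos: [0.4826, 0.1958, 0.3021]
eef_rot: [-3.131, -0.775, 1.131]
force: [1.0, -1.3, 0.5]
grip_width: 0.0005
t 15.28 q [0.11 0.11 1.87 0.87 0.91 0.08] w 0.0005
tcp world [0.4826 0.1958 0.3021] case [-0.1541  0.0029  0.3021] tip case [-0.0862  0.0041  0.2328] toolz [ 0.7    0.012 -0.714] tooly [ 0.009 -1.    -0.008]
F case [-0.71 -1.48  0.52]
0.8 [(np.float64(324.0), np.float64(405.0)), (np.float64(356.0), np.float64(271.0)), (np.float64(374.0), np.float64(451.0))]
0.9 [(np.float64(289.0), np.float64(383.0)), (np.float64(329.0), np.float64(252.0)), (np.float64(344.0), np.float64(424.0))]
1.0 [(np.float64(252.0), np.float64(363.0)), (np.float64(300.0), np.float64(236.0)), (np.float64(312.0), np.float64(400.0))]
1.1 [(np.float64(213.0), np.float64(347.0)), (np.float64(269.0), np.float64(222.0)), (np.float64(277.0), np.float64(378.0))]
1.2 [(np.float64(172.0), np.float64(334.0)), (np.float64(236.0), np.float64(212.0)), (np.float64(239.0), np.float64(360.0))]
```

View pics/s13.png

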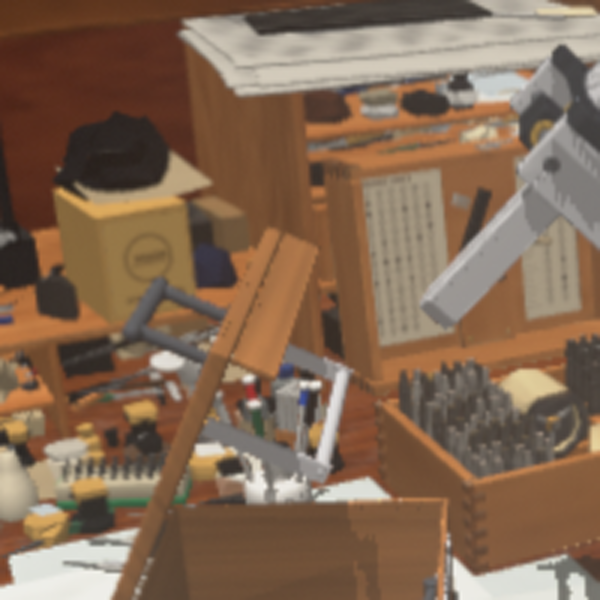

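```bash
python3 -m pendant '[{"tx":0,"ty":0,"tz":-0.8,"rx":0,"ry":0,"rz":0,"grip":1},{"tx":0,"ty":0,"tz":-0.6,"rx":0,"ry":0,"rz":0,"grip":1},{"tx":0,"ty":0,"tz":0,"rx":0,"ry":0,"rz":0,"grip":1},{"tx":0,"ty":0,"tz":0,"rx":0,"ry":0,"rz":0,"grip":1}]' 30
python3 - <<'E'
from plan import *
st()
pic('scene','s14.png'); c=pic('top','t14.png')
for n,u,v,z in(("tin",391,233,.028),): print(n,onz(c,u,v,z))
E
```

```text
time_s: 15.67
ee_pos: [0.4635, 0.1531, 0.3493]
eef_rot: [-3.141, -0.781, 1.134]
force: [0.3, -0.2, -0.1]
grip_width: 0.0005
t 15.67 q [ 0.01 -0.01  1.88  0.82  1.04  0.1 ] w 0.0005
tcp world [0.4635 0.1531 0.3493] case [-0.2009  0.002   0.3493] tip case [-0.1326  0.0024  0.2804] toolz [ 0.704  0.004 -0.71 ] tooly [ 0.006 -1.    -0.001]
F case [-0.1  -0.35 -0.08]
tin [0.54720893 0.00785735 0.028     ]
```

View pics/s14.png

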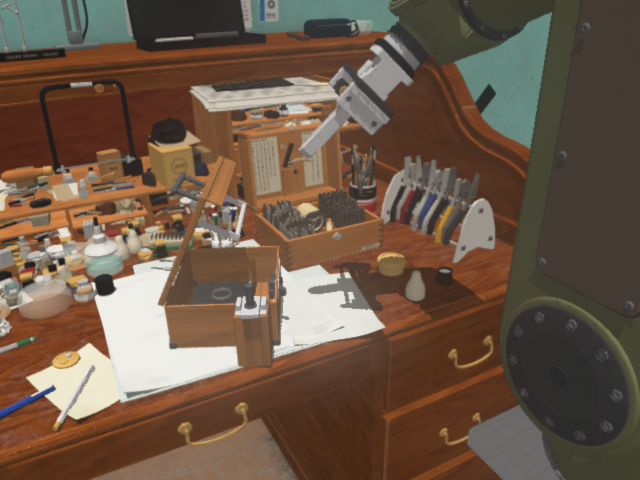

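View pics/t14.png

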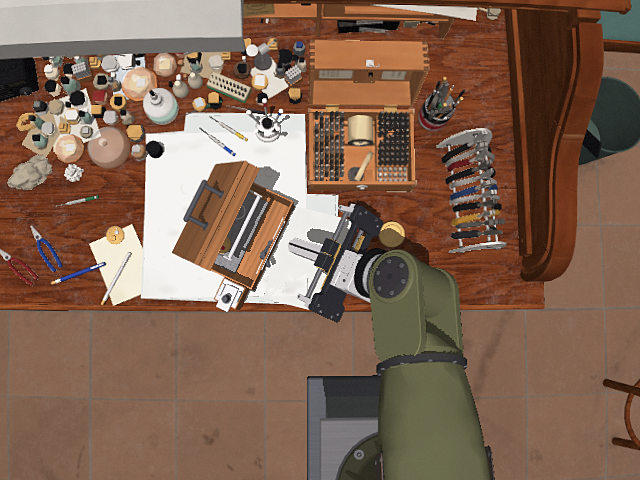

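The scene view shows the lid standing open, with its near front corner at about (205,197). The bolt knob is drawn at (250,290). Tin, blower and loupe sit at (391,264), (416,286) and (444,275), the same as at the start. The arm is clear of everything, so I am handing in.

```bash
python3 -c "
from station import ctrl
print(ctrl.hand_in()); print(ctrl.get_obs()['time_s'])"
```

```text
the job is handed in; nothing more can be done
None
the job is handed in; nothing more can be done
```

The case is open and the job is handed in at about 16 s. One force reading along the way may have broken the 20 N catch limit.

- **Bolt:** I gripped the knob and drew it about 21 mm, until it met its stop at about 17 N. It was still drawn in the last pictures.
- **Lid ajar:** I lifted the handle to about 0.26 rad, short of the catch's stop, and let go.
- **Catch:** The pictures put the thumb tab at y ≈ +24 mm. With the fingers closed and tilted 45° under the lip, I pushed it over at about 3–4 N until it stopped moving, with the sideways force up to about 8 N. In the picture it had moved about 17 mm and stayed there.
- **Opening:** I lifted the lid from under the lip at about 4–5 N, and it passed the 0.30 rad stop freely. I then backed the arm away.

**Last checks:** The camera puts the lid at about 1.1 rad (63°), standing by itself, with the robot clear of everything and no force on the tool. The tin, blower and loupe look unmoved.

**Doubtful point:** Near the end of the catch push I moved the fingertip about 1 mm further in. The wrist then read about 20 N in total, of which only 6 N was along the push. The rest seems to be the tip pressing on the wall or plate behind, and I backed off two rows later. I can't tell from the readings how much of that fell on the catch plate, so this brief moment was close to the 20 N limit and I can't rule out that it went over.

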